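# Put the wet palettes away in the drying rack

### The arm

A 6-joint arm with a two-finger parallel gripper is mounted at the origin on the work surface. World frame = base frame: x ahead of the robot, y to its left, z up, the work surface at z = 0. Lengths are in m, angles in rad, forces in N, time in s.
With the tool pointing down it reaches from about 0.3 to 0.775 m from the base axis. Payload 14.6 kg.
Tool frame: the origin (TCP) lies on the centre line of the jaws, within the pads' length; the fingertips stand 19 mm ahead of it and the grasp point (between the pads) is the TCP; z points along the fingers, y is the direction in which the jaws open and shut (so a half turn about z gives the same grasp; the last joint's range is limited). The gripper opens to 94 mm and grips with 3 to 60 N. Pads are 16 mm wide; open, the fingers measure 119 mm over their backs; the gripper's body (75 mm by 177 mm) begins 78 mm behind the grasp point.
Start: joints at [1.046, 0.3, 1.521, -0, 1.321, -0.067], TCP at [0.243, 0.493, 0.189] pointing down, gripper open.
Joint ranges: [-3.03, 3.03], [-0.79, 2.21], [0.23, 2.52], [-1.04, 4.18], [0, 3.07], [-2.55, 2.55]. Speed limits (rad/s): [2.22, 2.22, 2.57, 3.14, 3.14, 3.14].

### API

Orientations are given as [roll, pitch, yaw] about the fixed x, y, z axes, in that order (R = Rz(yaw) Ry(pitch) Rx(roll)).
In Python, from station import ctrl gives the robot as it stands. The module is installed in compiled form; this text tells all that it offers.
- The arm moves only by the shell command python3 -m creep 'ROWS' [FORCE]. ROWS is a JSON object of lists of equal length, an entry for each row: "translation": the shift along the world's x, y, z in mm, a list of three; "yaw": the turn about the world's z in rad; "gripper": the closure in counts, from 0 (fully open) to 255 (shut). A call has 1 to 5 rows; each row is the pose to reach, as a shift and turn from the pose measured when the call began; what a row does not reach only later rows make up. A row lasts 1/12 s, in which the tool goes at most 41.7 mm and 7.16 degrees, less where a joint would pass 70% of its speed; a pose out of reach is approached as far as the arm can. A call with a gripper value outside its range is refused whole. The fingers move at their own pace and stop on an object; FORCE is the grip in N (left out, the last holds). Time passes only in rows, so rows that repeat a pose let the fingers close. It gives the time, the measured TCP pose, the force and the opening at its end, in the units of the state.
- ctrl.get_obs(): the state, without advancing time (a new reading comes with each control period).
- ctrl.camera(name): name is "side" or "top"; returns a dict with "pixels" (384x512x3 uint8, red, green, blue), "depth" (384x512 float32, m along the optical axis (not along the pixel's ray), 0 where there is no reading), "fx", "fy", "cx", "cy" (pixels), "R" (3x3) and "t" (3): a world point X has camera coordinates R X + t. Camera axes: x right, y down, z forward; pixel columns grow to the right and rows downward; lengths in m; the calibration is good to about 2 mm. A picture is of the moment at which its call begins.
- ctrl.hand_in(): hands the job in, once; it reports no verdict.
The state is a dict: "time_s": time; "qpos": joint angles; "joint_vel": joint speeds; "tau": joint torques, N m; "ee_pos": TCP position; "eef_rot": TCP orientation; "force": force on the tool from outside, world axes, zero at the start; "moment": the same for the moment, N m; "grip_width": finger opening in m.
Only numpy, scipy, OpenCV 4.12 (cv2) and the standard library are available. Lean on these libraries where they do the work, as an engineer would, in place of code of your own. Each camera call takes 0.05 s, during which the arm holds its last target. There are 200 camera calls.

### The job

The painting class is over: slide the rack's keeper open, put every palette lying on the table into a slot of the drying rack (any slot, rounded end first, wells up, pushed fully home), then slide the keeper shut to lock them in. The palettes are brittle and their paint is wet, so hold and push them gently (a grip of 10 to 15 N is plenty, never a grip of more than 20 N) and keep them level all the way. Do not shove or upset the jar, the bottle or the cup.

Things in the scene. Friction and masses are not known exactly. Their poses are not given: they have to be found in the camera images.
- rack: low drying rack fixed on the table, 132 (x) x 186 (y) x 52 high; origin at the centre of its underside, x points into the slots, front face at x = -66. Four level slots open to the front, two columns x two levels, each 72 wide, 14 high, 122 deep to a back stop. A palette goes in rounded end first, wells up; home, its slab centre is at rack x = -4 and its tab end at x = -98, sticking out
- slot1 (a point): middle of the front edge of the floor of the lower right slot of the rack (rack x = -66, y = -43, z = 12); axes as the rack's, x points into the slot; slot 72 wide, ceiling 14 above this point; walls beside it 14 thick. Takes one palette, any of them
- slot2 (a point): middle of the front edge of the floor of the lower left slot of the rack (rack x = -66, y = 43, z = 12); axes as the rack's, x points into the slot; slot 72 wide, ceiling 14 above this point; walls beside it 14 thick. Takes one palette, any of them
- slot3 (a point): middle of the front edge of the floor of the upper right slot of the rack (rack x = -66, y = -43, z = 32); axes as the rack's, x points into the slot; slot 72 wide, ceiling 14 above this point; walls beside it 14 thick. Takes one palette, any of them
- slot4 (a point): middle of the front edge of the floor of the upper left slot of the rack (rack x = -66, y = 43, z = 32); axes as the rack's, x points into the slot; slot 72 wide, ceiling 14 above this point; walls beside it 14 thick. Takes one palette, any of them
- keeper (a joint): sliding keeper on the rack, in m towards rack +y: 0 = shut (two upright strips 12 wide, at rack x -75 to -71, z 14 to 61, y -20 and +66, under a crossbar at x -79 to -67, z 55 to 61, stand before the palettes' shoulders: nothing goes in or out), 0.020 = open (strips before walls). Friction 1.5 N, stays put; shuts only if all palettes in it are home
- keeper_grip (a point): centre of the keeper's black grip block on top of the rack: 30 (rack x) x 24 (rack y) x 28 high, centre 75 above the table, at rack x = -35 and y = +33 when shut; moves with the keeper; axes as the rack's
- palette1_mid (a point): white palette: flat slab 120 (x) x 66 (y) x 10 thick, wet paint in wells on top; +x corners rounded 10 mm; a tab 34 long, 24 wide, 10 thick sticks out of the middle of its -x end (whole: 60 ahead of this point to 94 behind). 90 g, lies flat. Point: centre of the slab, 5 above its underside; x points away from the tab. May be absent: None all through the run
- palette2_mid (a point): white palette: flat slab 120 (x) x 66 (y) x 10 thick, wet paint in wells on top; +x corners rounded 10 mm; a tab 34 long, 24 wide, 10 thick sticks out of the middle of its -x end (whole: 60 ahead of this point to 94 behind). 90 g, lies flat. Point: centre of the slab, 5 above its underside; x points away from the tab. May be absent: None all through the run
- palette3_mid (a point): white palette: flat slab 120 (x) x 66 (y) x 10 thick, wet paint in wells on top; +x corners rounded 10 mm; a tab 34 long, 24 wide, 10 thick sticks out of the middle of its -x end (whole: 60 ahead of this point to 94 behind). 90 g, lies flat. Point: centre of the slab, 5 above its underside; x points away from the tab. May be absent: None all through the run
- palette4_mid (a point): white palette: flat slab 120 (x) x 66 (y) x 10 thick, wet paint in wells on top; +x corners rounded 10 mm; a tab 34 long, 24 wide, 10 thick sticks out of the middle of its -x end (whole: 60 ahead of this point to 94 behind). 90 g, lies flat. Point: centre of the slab, 5 above its underside; x points away from the tab. May be absent: None all through the run
- water_jar: bystander: closed jar of green water, 72 across, 110 high; origin at the centre of its underside
- paint_bottle: bystander: white paint bottle, 52 across, 120 high; origin at the centre of its underside
- brush_cup: bystander: white cup, 70 across, 85 high; origin at the centre of its underside
Not all that is in view belongs to the job. Leave any red look-alike of the part that bears palette2_mid alone. There is more than one size of the rack; the job needs the larger.

How it is judged:
By the outcome, as a careful person would: the job done as asked, in the order asked, and still so for the second after the job is handed in, with the robot touching nothing.
Of palette1, palette2, palette3, palette4 only 3 to 4 are there at a start; the rules pass over those that are not, and their reading is None.
At some moment in a run one of palette1, palette2, palette3, palette4 may be knocked a few centimetres aside while the robot is not near it.
It also fails if it takes over 210 s, if anything falls off the work surface, if the arm or the gripper's body presses on something with over 40 N, if the wrist force passes 120 N, or if a joint passes its speed limit or range.

## Working session

There is one attempt and no reset: what is moved stays moved. The work goes in short steps, Python scripts to look and compute and a shell command to move; the robot and the scene stay as the last step left them, time stands still between calls to the robot, and variables do not carry over. Pictures are saved under pics/ and viewed, about 12 in all and at most 16, crops included, and the job is handed in when it is done.

```bash
mkdir -p pics; cat > h.py <<'E'
import numpy as np,cv2,sys
from station import ctrl
def cam(n):
    c=ctrl.camera(n);c['R']=np.array(c['R']);c['t']=np.array(c['t']);return c
def save(c,n,crop=None,s=1):
    im=c['pixels'][:,:,::-1]
    if crop: im=im[crop[1]:crop[3],crop[0]:crop[2]]
    cv2.imwrite('pics/'+n,cv2.resize(im,None,fx=s,fy=s,interpolation=cv2.INTER_CUBIC))
def ray(c,uv,z):
    uv=np.atleast_2d(uv).astype(float)
    d=np.c_[(uv[:,0]-c['cx'])/c['fx'],(uv[:,1]-c['cy'])/c['fy'],np.ones(len(uv))]@c['R']
    o=-c['R'].T@c['t'];return o+d*((z-o[2])/d[:,2])[:,None]
def cloud(c):
    v,u=np.mgrid[0:384,0:512];d=c['depth']
    p=np.stack([(u-c['cx'])/c['fx']*d,(v-c['cy'])/c['fy']*d,d],-1)-c['t']
    return p@c['R']
E
python3 - <<'E'
from h import *
print(ctrl.get_obs())
for n in('top','side'):
    c=cam(n);save(c,n+'0.png',s=1.5);print(n,c['fx'],c['cx'],c['cy'],-c['R'].T@c['t'],c['R'],(c['depth']>0).mean())
    np.savez(n+'0.npz',**c)
E
```

```text
{'time_s': 0.0, 'qpos': array([ 1.04641866e+00,  3.00443053e-01,  1.52162081e+00,  1.63140207e-05,
        1.32068115e+00, -6.66063344e-02]), 'joint_vel': array([ 0.00060509,  0.00057349, -0.00127412,  0.00055162,  0.00051597,
       -0.00092441]), 'tau': array([-1.37037121e-03, -5.31809485e+01, -3.52743173e+01,  7.07437587e-02,
        2.44183384e-02, -1.60542487e-05]), 'ee_pos': array([0.24292745, 0.4931173 , 0.18888492]), 'eef_rot': array([-3.14044390e+00, -9.24642174e-05,  2.68381722e+00]), 'force': array([-0.47631972, -0.40271621, -0.21827017]), 'moment': array([-0.03371142, -0.03064115, -0.00666721]), 'grip_width': 0.09411804748938485}
top 495.44922803000173 256.00475866665334 201.2529796232503 [ 0.33086198 -0.11050866  1.30382308] [[-0.02776791 -0.99930199 -0.02498944]
 [-0.98234911  0.031906   -0.1843156 ]
 [ 0.18498425  0.0194303  -0.98254938]] 0.9958343505859375
side 411.5747217775579 265.7344562714322 195.3592976103657 [0.52543537 0.83622584 0.79242712] [[-0.99956518 -0.02941131 -0.00210285]
 [-0.01585389  0.59619635 -0.8026821 ]
 [ 0.02486165 -0.80229975 -0.5964034 ]] 0.9959004720052084
```

View pics/top0.png

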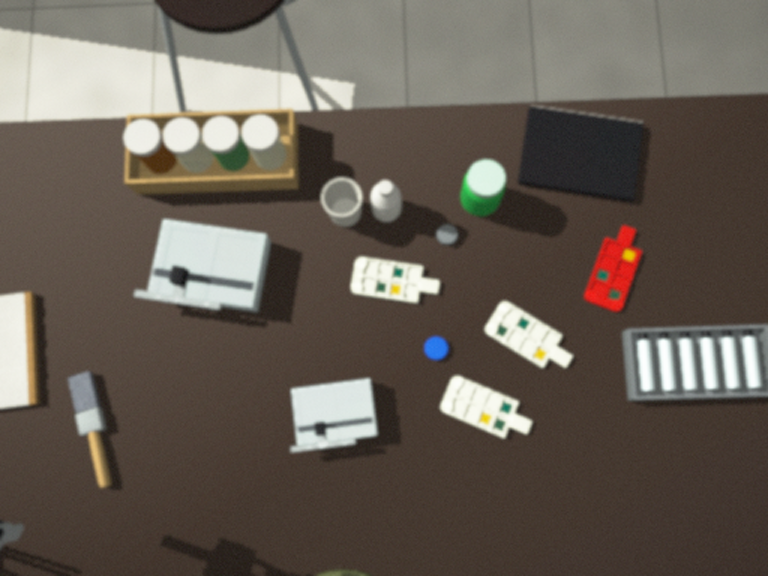

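View pics/side0.png

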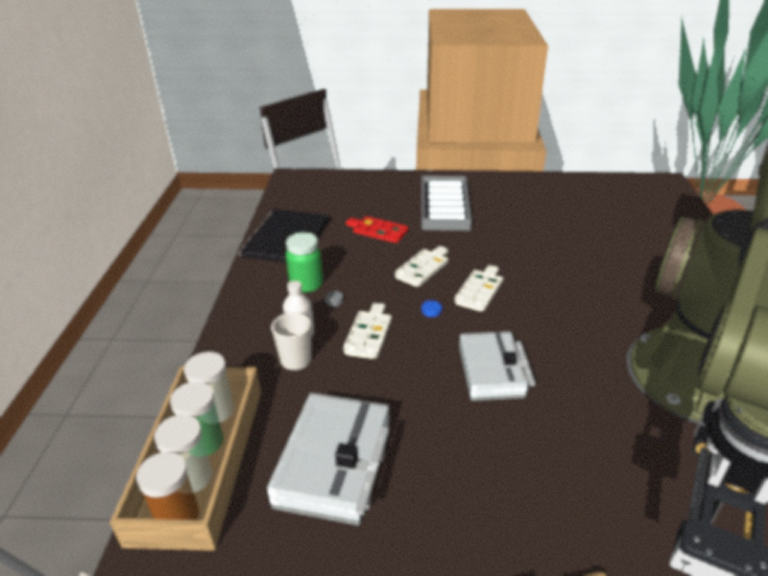

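The top view shows three white palettes at about (388,280), (528,335) and (486,407), with their tabs pointing right. The large rack is at (210,265), its keeper and front facing down (-x). The small rack at (335,415) and the red palette are decoys.

```bash
cat >> h.py <<'E'
def palettes(c,zt=0.010,show=True):
    p=c['pixels'].astype(int);P=cloud(c)
    m=(p.min(2)>120)&(P[...,2]<0.03)&(P[...,2]>-0.02)&(np.ptp(p,axis=2)<70)
    m=cv2.morphologyEx(m.astype(np.uint8),cv2.MORPH_CLOSE,np.ones((7,7)))
    out=[]
    for k in cv2.findContours(m,cv2.RETR_EXTERNAL,cv2.CHAIN_APPROX_NONE)[0]:
        if cv2.contourArea(k)<250: continue
        w=(ray(c,k[:,0],zt)[:,:2]*1000).astype(np.float32)
        (cx,cy),(a,b),_=r=cv2.minAreaRect(w)
        if not(125<max(a,b)<185 and 50<min(a,b)<90): continue
        bx=cv2.boxPoints(r);e=bx[1]-bx[0] if np.linalg.norm(bx[1]-bx[0])>np.linalg.norm(bx[2]-bx[1]) else bx[2]-bx[1]
        e/=np.linalg.norm(e);M=cv2.moments(w.reshape(-1,1,2));g=np.array([M['m10'],M['m01']])/M['m00']
        if (g-[cx,cy])@e<0:e=-e
        mid=np.array([cx,cy])+17*e
        out.append((mid,np.arctan2(e[1],e[0])))
        if show: print('pal mid %.1f %.1f yaw %.3f  L %.0f W %.0f off %.1f'%(*mid,out[-1][1],max(a,b),min(a,b),(g-[cx,cy])@e))
    return out
E
python3 - <<'E'
from h import *
for n in('top','side'):
    c=dict(np.load(n+'0.npz'));print(n);palettes(c)
    P=cloud(c);p=c['pixels'].astype(int)
    tab=P[(abs(P[...,2])<.03)&(p.max(2)<80)];print('table z',np.median(tab[:,2]))
    reg=(P[...,0]>.25)&(P[...,0]<.7)&(P[...,1]>.0)&(P[...,1]<.42)&(P[...,0]<.6)&(p.min(2)>110)
    m=reg&(P[...,2]>.044)&(P[...,2]<.058)
    m=m.astype(np.uint8);m=cv2.morphologyEx(m,cv2.MORPH_CLOSE,np.ones((9,9)))
    for k in cv2.findContours(m,0,cv2.CHAIN_APPROX_NONE)[0]:
        if cv2.contourArea(k)<300: continue
        w=(ray(c,k[:,0],.052)[:,:2]*1000).astype(np.float32);r=cv2.minAreaRect(w);print('rack',r,np.median(P[m>0][:,2]))
    d=(p.max(2)<70)&(P[...,2]>.075)&(P[...,2]<.1)&(P[...,0]>.3)&(P[...,0]<.6)&(P[...,1]>.0)&(P[...,1]<.4)
    print('block',d.sum(),np.median(P[d],0) if d.sum() else 0, P[d].min(0),P[d].max(0))
E
```

```text
top
pal mid 388.8 -241.0 yaw 1.138  L 157 W 71 off 8.2
pal mid 512.5 -324.2 yaw 0.983  L 157 W 71 off 8.6
pal mid 616.7 -88.3 yaw 1.389  L 157 W 71 off 8.8
table z -4.06473814845166e-06
rack ((583.56005859375, 239.66250610351562), (211.4225616455078, 33.77718734741211), 89.60448455810547) 0.05271828113680349Traceback (most recent call last):
  File "<stdin>", line 13, in <module>
    return umr_minimum(a, axis, None, out, keepdims, initial, where)
ValueError: zero-size array to reduction operation minimum which has no identity
```

```bash
python3 - <<'E'
from h import *
c=dict(np.load('top0.npz'));save(c,'rack_t.png',(80,130,200,220),5)
E
```

```text
(no output)
```

View pics/rack_t.png

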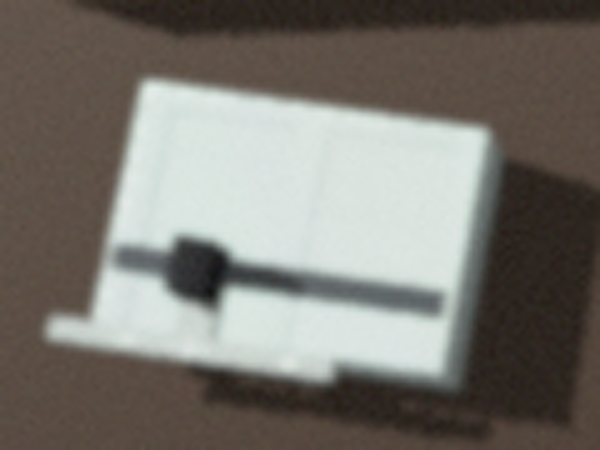

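```bash
cat >> h.py <<'E'
def rack(c):
    P=cloud(c);p=c['pixels'].astype(int)
    near=(P[...,0]>.45)&(P[...,0]<.8)&(P[...,1]>.08)&(P[...,1]<.4)
    m=(near&(P[...,2]>.044)&(P[...,2]<.056)&(p.min(2)>50)).astype(np.uint8)
    m=cv2.morphologyEx(m,cv2.MORPH_CLOSE,np.ones((13,13)));m=cv2.morphologyEx(m,cv2.MORPH_OPEN,np.ones((9,9)))
    k=max(cv2.findContours(m,0,cv2.CHAIN_APPROX_NONE)[0],key=cv2.contourArea)
    w=(ray(c,k[:,0],.052)[:,:2]*1000).astype(np.float32);r=cv2.minAreaRect(w)
    d=near&(p.max(2)<75)&(P[...,2]>.08)&(P[...,2]<.1)
    k2=max(cv2.findContours(d.astype(np.uint8),0,cv2.CHAIN_APPROX_NONE)[0],key=cv2.contourArea)
    b=cv2.minAreaRect((ray(c,k2[:,0],.089)[:,:2]*1000).astype(np.float32))
    print('rack',r,'\n',cv2.boxPoints(r).round(1).tolist(),'\nblock',b,d.sum())
    return r,b,m,d
E
python3 - <<'E'
from h import *
for n in('top','side'):
    c=dict(np.load(n+'0.npz'));print(n);rack(c);P=cloud(c)
    p=c['pixels'].astype(int)
    # palettes by loose debugging
    m=(p.min(2)>100)&(P[...,2]<.04)&(P[...,2]>-.03)&(np.ptp(p,axis=2)<90)&(P[...,1]<.0)&(P[...,1]>-.4)&(P[...,0]>.3)&(P[...,0]<.7)
    m=cv2.morphologyEx(m.astype(np.uint8),cv2.MORPH_CLOSE,np.ones((7,7)))
    for k in cv2.findContours(m,0,cv2.CHAIN_APPROX_NONE)[0]:
        if cv2.contourArea(k)>100:
            print(cv2.contourArea(k),cv2.minAreaRect((ray(c,k[:,0],.01)[:,:2]*1000).astype(np.float32)))
E
```

```text
top
rack ((640.21435546875, 220.117919921875), (188.98509216308594, 144.22471618652344), 79.66963958740234) 
 [[552.2999877929688, 140.10000610351562], [694.2000122070312, 114.19999694824219], [728.0999755859375, 300.1000061035156], [586.2000122070312, 326.0]] 
block ((615.2897338867188, 260.022705078125), (23.671607971191406, 25.913116455078125), 88.10347747802734) 90
972.0 ((383.7357177734375, -32.840919494628906), (67.13980865478516, 115.08679962158203), 89.0705795288086)
1456.0 ((381.6590270996094, -256.4177551269531), (159.0533447265625, 72.52842712402344), 65.27790069580078)
1384.5 ((503.6143798828125, -337.69598388671875), (157.44435119628906, 73.0130615234375), 56.11531448364258)
1311.5 ((613.5230712890625, -105.19906616210938), (159.8170928955078, 73.43733215332031), 79.0687255859375)
side
rack ((642.2523193359375, 227.60464477539062), (191.74110412597656, 144.38955688476562), 79.45740509033203) 
 [[553.7000122070312, 146.60000610351562], [695.7000122070312, 120.0999984741211], [730.7999877929688, 308.6000061035156], [588.7999877929688, 335.1000061035156]] 
block ((617.4810180664062, 270.2394104003906), (26.24254608154297, 29.13917350769043), 1.5906084775924683) 128
566.5 ((375.75372314453125, -41.878108978271484), (124.38970947265625, 105.69579315185547), 1.5427049398422241)
762.5 ((614.045654296875, -98.43675231933594), (170.44471740722656, 72.73763275146484), 79.17414093017578)
598.0 ((382.83563232421875, -249.45883178710938), (175.27346801757812, 73.25999450683594), 65.24199676513672)
523.5 ((505.6623229980469, -328.94622802734375), (167.54949951171875, 79.1772232055664), 56.49089813232422)
```

```bash
cat >> h.py <<'E'
def rect(c,o,yaw,z,X,Y):
    "grayscale resampled on plane z, rows=Y cols=X in mm of frame (o,yaw)"
    g=c['pixels'].mean(2).astype(np.float32)
    x,y=np.meshgrid(X,Y);cs,sn=np.cos(yaw),np.sin(yaw)
    w=np.stack([(o[0]+cs*x-sn*y)/1e3,(o[1]+sn*x+cs*y)/1e3,np.full(x.shape,z)],-1)
    q=w@c['R'].T+c['t']
    u=(q[...,0]/q[...,2]*c['fx']+c['cx']).astype(np.float32);v=(q[...,1]/q[...,2]*c['fy']+c['cy']).astype(np.float32)
    return cv2.remap(g,u,v,cv2.INTER_CUBIC)
E
python3 - <<'E'
from h import *
o=(646,219);yaw=-.181
for n in('top','side'):
    c=dict(np.load(n+'0.npz'));print(n)
    Y=np.arange(-110,111,1.);
    for X in((-20,-10),(0,20),(20,40),(40,60)):
        pr=rect(c,o,yaw,.052,np.arange(*X,1.),Y).mean(1);d=np.gradient(pr);i=np.argsort(-abs(d))[:8];i.sort()
        print('X',X,[(int(Y[j]),round(float(d[j]),1)) for j in i])
    X=np.arange(-90,91,1.)
    for YY in((-90,-70),(-60,-20),(50,70),(70,90)):
        pr=rect(c,o,yaw,.052,X,np.arange(*YY,1.)).mean(0);d=np.gradient(pr);i=np.argsort(-abs(d))[:8];i.sort()
        print('Y',YY,[(int(X[j]),round(float(d[j]),1)) for j in i])
a=[]
for n in('top','side'):
    c=dict(np.load(n+'0.npz'));a.append(rect(c,o,yaw,.052,np.arange(-110,90,.6),np.arange(-120,121,.6)).T[::-1,::-1])
cv2.imwrite('pics/rect.png',np.hstack(a))
E
```

```text
top
X (-20, -10) [(-92, 15.7), (-91, 15.2), (62, 15.4), (95, -16.5), (96, -19.1), (97, -19.9), (98, -19.1), (99, -15.6)]
X (0, 20) [(-92, 15.7), (-91, 16.1), (-90, 14.4), (95, -17.9), (96, -20.8), (97, -21.0), (98, -19.0), (99, -16.1)]
X (20, 40) [(-92, 14.9), (-91, 16.2), (-90, 15.7), (95, -18.1), (96, -19.9), (97, -20.0), (98, -18.8), (99, -15.2)]
X (40, 60) [(-92, 15.5), (-91, 16.1), (-90, 15.2), (95, -16.6), (96, -18.9), (97, -19.9), (98, -18.4), (99, -15.9)]
Y (-90, -70) [(-68, 15.2), (-67, 16.1), (-66, 15.6), (66, -17.5), (67, -19.2), (68, -19.3), (69, -17.9), (70, -14.6)]
Y (-60, -20) [(-36, -17.6), (-35, -17.4), (-23, 17.5), (-22, 17.7), (66, -17.5), (67, -19.4), (68, -19.6), (69, -18.2)]
Y (50, 70) [(-79, 16.6), (-78, 18.0), (-77, 17.5), (66, -16.7), (67, -19.5), (68, -20.5), (69, -19.4), (70, -16.3)]
Y (70, 90) [(-79, 16.8), (-78, 18.4), (-77, 18.2), (-22, 17.0), (67, -19.5), (68, -20.5), (69, -19.5), (70, -16.6)]
side
X (-20, -10) [(-91, 15.1), (-90, 14.3), (-89, 14.5), (-88, 14.7), (0, -16.8), (1, -18.5), (2, -17.2), (3, -16.0)]
X (0, 20) [(-93, 11.3), (-92, 13.2), (-91, 
[... 194 characters left out ...]
 60) [(-93, 10.3), (-92, 12.2), (-91, 13.4), (-90, 14.2), (-89, 13.9), (-88, 12.7), (-87, 11.6), (-86, 10.2)]
Y (-90, -70) [(-69, 16.2), (-68, 17.7), (-67, 17.6), (-66, 16.6), (66, -16.2), (67, -17.9), (68, -17.3), (69, -15.2)]
Y (-60, -20) [(-37, -16.7), (-36, -17.3), (-35, -15.4), (-22, 16.4), (66, -18.0), (67, -20.5), (68, -20.6), (69, -18.0)]
Y (50, 70) [(-79, 20.5), (-78, 22.2), (-77, 21.8), (-36, -19.1), (66, -21.2), (67, -23.6), (68, -22.7), (69, -19.1)]
Y (70, 90) [(-79, 18.9), (-78, 20.4), (-77, 20.0), (-36, -18.5), (66, -20.0), (67, -23.5), (68, -23.9), (69, -20.4)][ WARN:0@0.254] global loadsave.cpp:1063 imwrite_ Unsupported depth image for selected encoder is fallbacked to CV_8U.
```

View pics/rect.png

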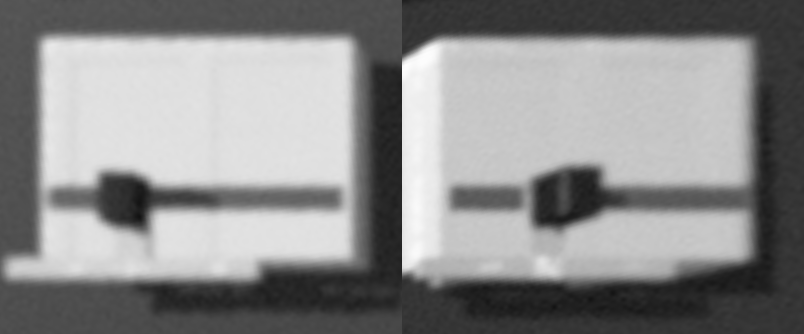

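The two views agree on the rack: centre about (646.8, 221.8) mm, yaw about -0.183. The shut keeper block should therefore be at about (618, 261). Next I move over the block.

```bash
python3 -m creep '{"translation":[[35,-22,0],[70,-44,0],[105,-66,0],[140,-88,0],[175,-110,0]],"yaw":[0.06,0.12,0.18,0.24,0.275],"gripper":[0,0,0,0,0]}' 12; python3 -m creep '{"translation":[[35,-22,0],[70,-44,0],[105,-66,0],[140,-88,0],[175,-110,0]],"yaw":[0,0,0,0,0],"gripper":[0,0,0,0,0]}' 12; python3 -m creep '{"translation":[[25,-10,0],[25,-10,0],[25,-10,0]],"yaw":[0,0,0],"gripper":[0,0,0]}' 12
```

```text
time_s: 0.52
ee_pos: [0.4193, 0.3817, 0.1887]
eef_rot: [-3.14, -0.0, 2.962]
force: [-0.4, 0.6, 0.1]
grip_width: 0.094
time_s: 0.93
ee_pos: [0.5955, 0.2703, 0.1884]
eef_rot: [-3.14, -0.001, 2.962]
force: [0.3, 0.8, 0.5]
grip_width: 0.0941
time_s: 1.18
ee_pos: [0.621, 0.2593, 0.1871]
eef_rot: [-3.139, -0.002, 2.96]
force: [0.0, 0.9, 0.4]
grip_width: 0.0939
```

```bash
python3 -m creep '{"translation":[[-2,1,-35],[-2,1,-70],[-2,1,-95],[-2,1,-103],[-2,1,-103]],"yaw":[0,0,0,0,0],"gripper":[0,0,0,60,120]}' 12; python3 -m creep '{"translation":[[0,0,0],[0,0,0],[0,0,0],[0,0,0],[0,0,0]],"yaw":[0,0,0,0,0],"gripper":[255,255,255,255,255]}' 12;python3 - <<'E'
from h import *
c=cam('side');save(c,'k1.png',(130,200,330,384),3)
E
```

```text
time_s: 1.6
ee_pos: [0.6175, 0.2607, 0.0824]
eef_rot: [-3.137, -0.006, 2.961]
force: [-0.7, -0.8, 0.4]
grip_width: 0.0841
time_s: 2.02
ee_pos: [0.6178, 0.2609, 0.0833]
eef_rot: [-3.138, -0.004, 2.961]
force: [0.1, -0.3, -0.9]
grip_width: 0.0506
```

View pics/k1.png

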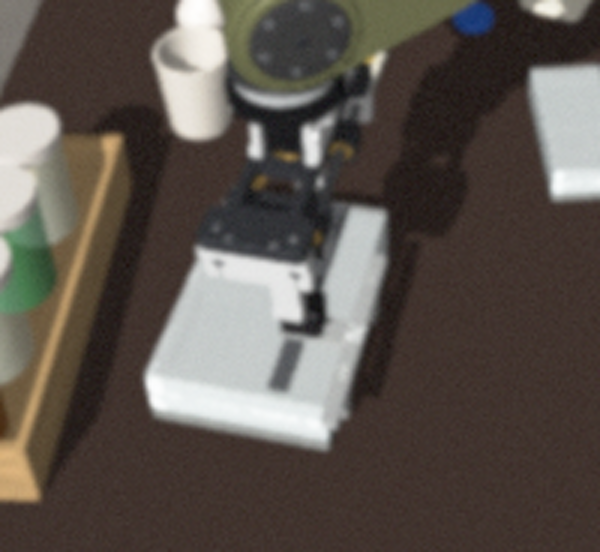

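The fingers straddle the block at about (305,315) in the crop and are still closing. I continue.

```bash
python3 -m creep '{"translation":[[0,0,0],[0,0,0],[0,0,0],[0,0,0],[0,0,0]],"yaw":[0,0,0,0,0],"gripper":[255,255,255,255,255]}' 12;python3 -m creep '{"translation":[[0,0,0],[0,0,0]],"yaw":[0,0],"gripper":[255,255]}' 12
```

```text
time_s: 2.48
ee_pos: [0.6177, 0.2608, 0.083]
eef_rot: [-3.138, -0.005, 2.961]
force: [0.5, 0.8, 0.7]
grip_width: 0.0131
time_s: 2.65
ee_pos: [0.6177, 0.2608, 0.083]
eef_rot: [-3.138, -0.005, 2.961]
force: [-0.8, -0.0, -0.0]
grip_width: 0.0012
```

```bash
python3 - <<'E'
from h import *
c=cam('side');save(c,'k2.png',(160,220,300,370),4);np.savez('k2.npz',**c)
P=cloud(dict(np.load('side0.npz')));p=np.load('side0.npz')['pixels']
for v in range(280,325,4): print(v,[(int(P[v,u,2]*1000),int(p[v,u].mean())) for u in range(216,250,4)])
E
```

```text
280 [(52, 197), (52, 197), (54, 199), (52, 199), (53, 196), (54, 152), (55, 86), (54, 188), (53, 199)]
284 [(53, 197), (52, 198), (51, 199), (52, 198), (51, 198), (57, 104), (54, 100), (51, 197), (51, 196)]
288 [(51, 197), (52, 198), (54, 197), (792, 197), (50, 182), (56, 89), (51, 151), (53, 198), (52, 198)]
292 [(50, 195), (51, 197), (53, 197), (51, 196), (54, 141), (55, 69), (50, 189), (50, 197), (53, 197)]
296 [(53, 201), (53, 201), (53, 175), (89, 70), (90, 51), (55, 75), (52, 197), (53, 197), (51, 198)]
300 [(53, 200), (52, 197), (90, 111), (87, 39), (88, 31), (88, 38), (53, 190), (51, 197), (51, 190)]
304 [(53, 197), (50, 197), (85, 84), (87, 71), (87, 71), (86, 29), (53, 186), (53, 199), (59, 184)]
308 [(53, 198), (51, 199), (72, 92), (72, 38), (79, 36), (73, 39), (59, 168), (59, 182), (65, 198)]
312 [(50, 202), (49, 199), (54, 170), (58, 146), (64, 138), (60, 140), (61, 181), (61, 193), (60, 216)]
316 [(51, 198), (51, 196), (56, 117), (58, 90), (51, 192), (50, 198), (53, 199), (59, 184), (60, 169)]
320 [(49, 196), (52, 196), (57, 94), (58, 110), (54, 201), (53, 200), (54, 198), (62, 183), (57, 133)]
324 [(51, 201), (54, 162), (56, 89), (50, 166), (51, 198), (52, 199), (52, 195), (59, 200), (1, 78)]
```

View pics/k2.png

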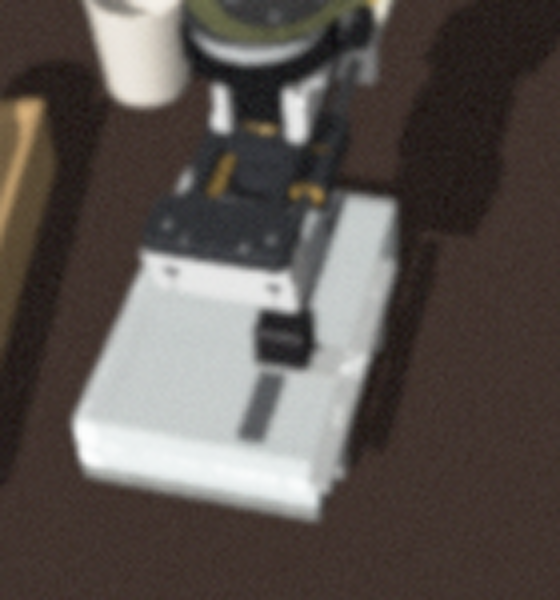

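```bash
python3 - <<'E'
from h import *
for f in('k2','side0'):
    c=dict(np.load(f+'.npz'));P=cloud(c);p=c['pixels'].mean(2)
    print(f)
    for v in range(272,322,4): print(v,[(tuple((P[v,u]*1000).astype(int).tolist()),int(p[v,u])) for u in range(200,245,6)])
E
```

```text
k2
272 [((660, 327, 239), 52), ((649, 326, 239), 51), ((638, 326, 239), 50), ((627, 327, 240), 54), ((616, 326, 239), 53), ((605, 326, 240), 48), ((598, 300, 212), 74), ((604, 154, 55), 73)]
276 [((658, 336, 239), 75), ((648, 335, 238), 51), ((637, 336, 239), 50), ((626, 335, 239), 54), ((615, 336, 240), 47), ((605, 335, 239), 49), ((618, 162, 49), 135), ((603, 167, 55), 65)]
280 [((657, 345, 238), 65), ((646, 344, 238), 85), ((635, 344, 239), 57), ((625, 344, 238), 51), ((614, 344, 239), 50), ((604, 343, 238), 55), ((615, 182, 57), 108), ((602, 180, 56), 121)]
284 [((658, 343, 225), 196), ((647, 347, 230), 140), ((635, 349, 233), 88), ((624, 352, 237), 65), ((613, 352, 237), 70), ((603, 352, 238), 53), ((614, 194, 57), 96), ((601, 188, 51), 171)]
288 [((661, 336, 206), 218), ((650, 338, 210), 229), ((637, 347, 220), 231), ((625, 349, 223), 224), ((614, 350, 225), 209), ((603, 353, 229), 175), ((607, 253, 112), 103), ((600, 200, 51), 197)]
292 [((695, 216, 52), 209), ((651, 338, 198), 223), ((639, 340, 201), 229), ((627, 343, 206), 232), ((616, 344, 206), 229), ((605, 346, 210), 204)
[... 3108 characters left out ...]
((662, 259, 52), 198), ((649, 260, 53), 199), ((633, 274, 72), 92), ((619, 277, 76), 38), ((607, 275, 73), 39), ((595, 264, 60), 179)]
312 [((687, 271, 53), 198), ((674, 270, 51), 198), ((660, 272, 54), 199), ((648, 269, 51), 197), ((634, 271, 54), 170), ((620, 274, 59), 141), ((607, 275, 60), 140), ((594, 276, 62), 181)]
316 [((685, 281, 52), 196), ((672, 281, 53), 197), ((659, 280, 51), 199), ((646, 280, 51), 199), ((633, 283, 56), 117), ((620, 280, 52), 133), ((607, 278, 50), 198), ((594, 280, 53), 196)]
320 [((684, 291, 51), 199), ((670, 292, 54), 199), ((658, 290, 51), 202), ((645, 290, 52), 196), ((631, 294, 57), 94), ((619, 290, 53), 181), ((606, 290, 53), 200), ((593, 290, 53), 191)]
```

```bash
python3 -m creep '{"translation":[[0,0,30],[-40,0,60],[-80,0,60],[-120,0,60],[-120,0,60]],"yaw":[0,0,0,0,0],"gripper":[255,255,255,255,255]}' 12; python3 - <<'E'
from h import *
print(ctrl.get_obs()['ee_pos'],ctrl.get_obs()['grip_width'])
for n in('side','top'):
    c=cam(n);P=cloud(c);e=ctrl.get_obs()['ee_pos']
    m=(abs(P[...,0]-e[0])<.05)&(abs(P[...,1]-e[1])<.11)&(P[...,2]>.09)
    q=P[m]*1000-e*1000
    print(n,len(q))
    for z in range(-60,140,10):
        s=q[(q[:,2]>=z)&(q[:,2]<z+10)]
        if len(s): print(z,len(s),s.min(0).astype(int),s.max(0).astype(int))
    if n=='side': save(c,'k3.png',(180,140,380,340),3)
E
```

```text
time_s: 3.12
ee_pos: [0.4919, 0.2605, 0.1426]
eef_rot: [-3.136, -0.008, 2.963]
force: [0.5, 0.2, -0.8]
grip_width: 0.0006
[0.49190533 0.26051855 0.14261382] 0.0006042157872279959
side 7397
10 1 [-10   5  15] [-10   5  15]
20 21 [-10   8  21] [ 8 15 29]
30 26 [-9  8 30] [ 8 14 37]
110 124 [-46 -66 111] [ 46  87 119]
120 254 [-48 -69 120] [ 46  88 129]
130 400 [-47 -66 130] [ 47  92 139]
top 4252
110 17 [-48 -86 112] [ 26  75 117]
120 19 [-36 -82 122] [ 27  62 129]
130 40 [-49 -92 130] [ 27 -25 139]
```

View pics/k3.png

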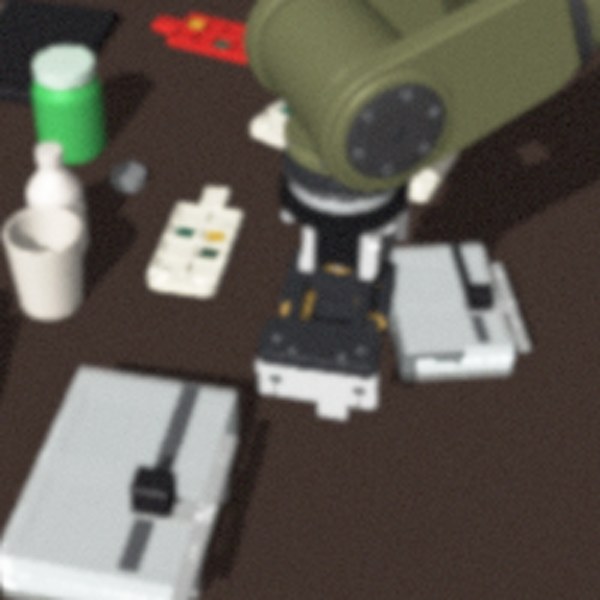

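```bash
python3 -m creep '{"translation":[[0,0,-30],[0,0,-60],[0,0,-80],[0,0,-80],[0,0,-80]],"yaw":[0,0,0,0,0],"gripper":[160,120,120,120,120]}' 12; cat >> h.py <<'E'
def tips(n='side'):
    o=ctrl.get_obs();e=o['ee_pos'];print('ee',e.round(4),o['eef_rot'].round(3),o['grip_width'].round(4))
    c=cam(n);P=cloud(c);yaw=o['eef_rot'][2]-np.pi
    q=(P-e)*1000;x=np.cos(yaw)*q[...,0]+np.sin(yaw)*q[...,1];y=-np.sin(yaw)*q[...,0]+np.cos(yaw)*q[...,1]
    m=(abs(x)<40)&(abs(y)<100)&(P[...,2]>.012)&(q[...,2]<130)
    s=np.stack([x,y,q[...,2]],-1)[m]
    for z in range(-60,130,10):
        t=s[(s[:,2]>=z)&(s[:,2]<z+10)]
        if len(t)>1: print(z,len(t),np.percentile(t,3,0).astype(int),np.percentile(t,97,0).astype(int))
    return c
E
python3 - <<'E'
from h import *
c=tips();save(c,'k4.png',(180,140,380,340),3)
E
```

```text
time_s: 3.63
ee_pos: [0.4977, 0.261, 0.0635]
eef_rot: [-3.138, -0.005, 2.962]
force: [0.6, -0.1, 0.2]
grip_width: 0.0303Traceback (most recent call last):
  File "<stdin>", line 2, in <module>
  File "h.py", line 55, in tips
    o=ctrl.get_obs();e=o['ee_pos'];print('ee',e.round(4),o['eef_rot'].round(3),o['grip_width'].round(4))
                                                                               ^^^^^^^^^^^^^^^^^^^^^
AttributeError: 'float' object has no attribute 'round'
```

```bash
sed -i "s/o\['grip_width'\].round(4)/o['grip_width']/" h.py; python3 - <<'E'
from h import *
c=tips();save(c,'k4.png',(180,140,380,340),3)
E
```

```text
ee [0.4977 0.261  0.0635] [-3.138 -0.005  2.962] 0.030278033147113494
20 14 [-8 21 25] [ 8 29 29]
30 27 [-8 27 30] [ 8 30 39]
40 19 [-8 27 40] [ 8 30 46]
100 6 [ -4 -15 102] [  8 -13 104]
110 86 [-31 -70 112] [ 32  83 119]
120 171 [-32 -69 120] [ 32  83 129]
```

View pics/k4.png

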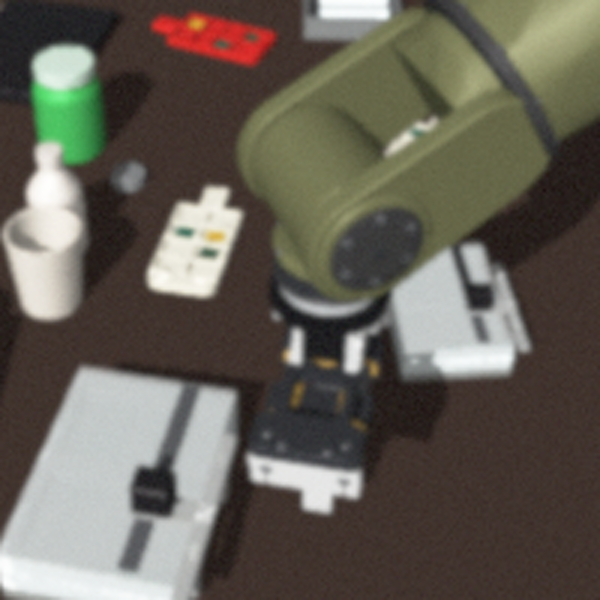

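```bash
python3 - <<'E'
from h import *
c=cam('side');P=cloud(c)*1000;p=c['pixels'].mean(2)
for v in range(296,336,3): print(v,[(*P[v,u].astype(int).tolist(),int(p[v,u])) for u in (270,280,284,287,300)])
E
```

```text
296 [(533, 338, 191, 204), (515, 347, 202, 228), (508, 351, 207, 220), (502, 349, 206, 210), (463, 177, 0, 99)]
299 [(533, 339, 184, 220), (514, 341, 187, 230), (507, 342, 188, 228), (502, 343, 191, 228), (463, 187, 0, 130)]
302 [(535, 197, 0, 72), (514, 341, 179, 188), (507, 342, 180, 230), (501, 343, 181, 230), (463, 196, 0, 110)]
305 [(535, 208, 1, 55), (513, 289, 104, 149), (505, 290, 106, 229), (499, 293, 110, 228), (464, 203, -1, 74)]
308 [(535, 215, 0, 54), (513, 289, 95, 151), (505, 290, 96, 226), (498, 291, 98, 227), (464, 215, 3, 55)]
311 [(535, 223, 0, 50), (511, 222, -1, 65), (502, 222, 0, 111), (495, 222, 0, 136), (464, 221, 0, 51)]
314 [(534, 233, 0, 49), (511, 233, 2, 54), (502, 231, 0, 52), (495, 230, 0, 52), (465, 229, -1, 52)]
317 [(534, 239, -1, 52), (511, 239, -1, 51), (502, 239, -1, 54), (495, 240, 1, 53), (465, 237, -1, 53)]
320 [(534, 249, 1, 52), (511, 249, 0, 50), (502, 248, 1, 52), (495, 247, 0, 52), (465, 248, 1, 53)]
323 [(534, 256, -1, 53), (511, 257, 1, 52), (502, 257, 1, 56), (495, 257, 1, 56), (466, 256, 2, 53)]
326 [(534, 264, -1, 53), (511, 264, 0, 49), (502, 263, 0, 53), (495, 263, -1, 55), (466, 264, 2, 55)]
329 [(534, 274, 1, 51), (511, 272, 0, 51), (502, 271, -1, 57), (495, 272, 0, 49), (466, 270, -1, 51)]
332 [(533, 280, 0, 53), (511, 280, 0, 55), (502, 281, 1, 53), (496, 280, 0, 55), (467, 280, 1, 54)]
335 [(533, 289, 1, 55), (511, 287, -1, 50), (502, 288, 0, 53), (496, 286, 0, 52), (467, 287, 1, 50)]
```

The side view shows the fingertips about 28 mm above the reported TCP, where the spec says 19 mm below. The reported z must have an offset, so I will calibrate it with a gentle touch on free table.

```bash
python3 -m creep '{"translation":[[0,0,-30],[0,0,-60],[0,0,-75],[0,0,-75]],"yaw":[0,0,0,0],"gripper":[120,120,120,120]}' 12; python3 - <<'E'
from h import *
c=tips();P=cloud(c)*1000
print(ctrl.get_obs()['force'].round(1))
E
```

```text
time_s: 4.07
ee_pos: [0.4978, 0.261, -0.0113]
eef_rot: [-3.138, -0.004, 2.962]
force: [0.3, 0.2, -0.5]
grip_width: 0.0499
ee [ 0.4978  0.261  -0.0113] [-3.138 -0.004  2.962] 0.049944941073284205
20 12 [-8 31 25] [ 9 39 29]
30 26 [-8 32 31] [ 9 39 39]
40 27 [-8 35 40] [ 9 40 48]
50 6 [-7 38 50] [ 5 39 51]
70 12 [ -5 -24  73] [  8 -22  79]
80 19 [ -4 -24  80] [  8 -21  88]
110 72 [-32 -64 113] [ 32  83 119]
120 139 [-32 -33 120] [ 33  83 129]
[0.5 0.7 1.3]
```

```bash
python3 -m creep '{"translation":[[0,0,-3],[0,0,-6],[0,0,-8],[0,0,-8]],"yaw":[0,0,0,0],"gripper":[120,120,120,120]}' 12; python3 -m creep '{"translation":[[0,0,-1.5],[0,0,-2],[0,0,-2]],"yaw":[0,0,0],"gripper":[120,120,120]}' 12;python3 -m creep '{"translation":[[0,0,-1],[0,0,-2],[0,0,-2]],"yaw":[0,0,0],"gripper":[120,120,120]}' 12
```

```text
time_s: 4.45
ee_pos: [0.4996, 0.2618, -0.0157]
eef_rot: [-3.141, -0.0, 2.962]
force: [-1.5, -0.4, 6.8]
grip_width: 0.0498
time_s: 4.7
ee_pos: [0.4999, 0.262, -0.0158]
eef_rot: [-3.141, 0.001, 2.962]
force: [-7.5, -4.7, 15.3]
grip_width: 0.0497
time_s: 4.95
ee_pos: [0.5007, 0.2623, -0.0158]
eef_rot: [3.141, 0.002, 2.962]
force: [-5.7, -3.4, 18.1]
grip_width: 0.0501
```

Contact came at reported z = -15.5 mm, so tip height = reported z + 15.5 mm. I redo the keeper grasp with that.

```bash
python3 -m creep '{"translation":[[0,0,35],[0,0,70],[10,0,105],[40,-1,105],[75,-1,105]],"yaw":[0,0,0,0,0],"gripper":[60,60,60,60,60]}' 12; python3 -m creep '{"translation":[[30,0,0],[42,-1,0],[42,-1,-20],[42,-1,-39],[42,-1,-39]],"yaw":[0,0,0,0,0],"gripper":[60,60,60,60,60]}' 12
```

```text
time_s: 5.37
ee_pos: [0.5772, 0.2621, 0.093]
eef_rot: [3.138, 0.007, 2.963]
force: [0.4, 0.2, -1.2]
grip_width: 0.0718
time_s: 5.78
ee_pos: [0.6177, 0.2604, 0.0503]
eef_rot: [3.14, 0.002, 2.963]
force: [-0.7, -0.3, -0.7]
grip_width: 0.0719
```

```bash
python3 -m creep '{"translation":[[0,0,0],[0,0,0],[0,0,0],[0,0,0],[0,0,0]],"yaw":[0,0,0,0,0],"gripper":[255,255,255,255,255]}' 12; python3 -m creep '{"translation":[[0,0,0],[0,0,0],[0,0,0]],"yaw":[0,0,0],"gripper":[255,255,255]}' 12
```

```text
time_s: 6.2
ee_pos: [0.6181, 0.2606, 0.0513]
eef_rot: [3.14, 0.004, 2.963]
force: [-0.1, -0.7, -0.2]
grip_width: 0.0418
time_s: 6.45
ee_pos: [0.6184, 0.2616, 0.0519]
eef_rot: [3.137, 0.005, 2.963]
force: [1.8, 2.0, -3.1]
grip_width: 0.0239
```

```bash
python3 -m creep '{"translation":[[1,5,0],[2,11,0],[3,16,0],[3.7,20.3,0],[3.7,20.3,0]],"yaw":[0,0,0,0,0],"gripper":[255,255,255,255,255]}' 12;python3 -m creep '{"translation":[[0,0,0],[0,0,0]],"yaw":[0,0],"gripper":[255,255]}' 12
```

```text
time_s: 6.87
ee_pos: [0.6221, 0.2814, 0.0518]
eef_rot: [3.14, 0.004, 2.964]
force: [-1.9, -7.9, 1.7]
grip_width: 0.0244
time_s: 7.03
ee_pos: [0.6221, 0.2813, 0.0519]
eef_rot: [3.141, 0.004, 2.964]
force: [-2.2, -4.1, 2.1]
grip_width: 0.024
```

```bash
python3 -m creep '{"translation":[[0,0,0],[0,0,0],[0,0,25],[-20,0,60],[-60,0,80]],"yaw":[0,0,0,0,0],"gripper":[120,120,120,60,0]}' 12; python3 -m creep '{"translation":[[-40,10,20],[-80,20,30],[-120,30,40],[-160,40,50],[-160,40,50]],"yaw":[0,0,0,0,0],"gripper":[0,0,0,0,0]}' 12; python3 - <<'E'
from h import *
print(ctrl.get_obs()['qpos'].round(3))
for n in('top','side'):
    c=cam(n);print(n);palettes(c);rack(c);np.savez(n+'1.npz',**c)
save(c,'s1.png')
E
```

```text
time_s: 7.45
ee_pos: [0.5666, 0.2815, 0.133]
eef_rot: [3.139, 0.007, 2.962]
force: [-0.7, 0.9, 1.3]
grip_width: 0.0537
time_s: 7.87
ee_pos: [0.4027, 0.3233, 0.1852]
eef_rot: [3.136, 0.008, 2.965]
force: [0.6, 0.0, 0.9]
grip_width: 0.0871
[ 0.606  0.222  1.629 -0.002  1.28  -0.787]
top
pal mid 388.8 -241.0 yaw 1.138  L 157 W 71 off 8.2
pal mid 512.5 -324.3 yaw 0.981  L 157 W 71 off 8.3
pal mid 616.7 -88.3 yaw 1.389  L 157 W 71 off 8.7
rack ((640.33203125, 220.76333618164062), (187.67300415039062, 144.22471618652344), 79.66963958740234) 
 [[552.5999755859375, 141.39999389648438], [694.4000244140625, 115.5], [728.0999755859375, 300.1000061035156], [586.2000122070312, 326.0]] 
block ((619.087646484375, 277.3757629394531), (24.777830123901367, 26.530920028686523), 80.18376922607422) 91
side
pal mid 616.9 -82.3 yaw 1.385  L 169 W 71 off 8.7
pal mid 389.8 -234.4 yaw 1.139  L 172 W 71 off 8.8
pal mid 513.2 -317.9 yaw 0.982  L 171 W 75 off 8.0
rack ((642.3720703125, 228.25733947753906), (193.0589599609375, 144.39031982421875), 79.45010375976562) 
 [[553.7000122070312, 146.60000610351562], [695.7000122070312, 120.0999984741211], [731.0, 309.8999938964844], [589.0999755859375, 336.3999938964844]] 
block ((620.5732421875, 288.57159423828125), (26.88818359375, 28.17256736755371), 1.5883469581604004) 130
```

View pics/s1.png

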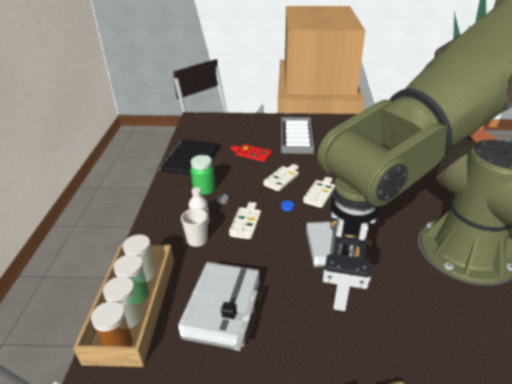

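```bash
python3 - <<'E'
from h import *
for n in('top','side'):
    c=dict(np.load(n+'1.npz'));P=cloud(c)*1000
    m=(P[...,2]>40)&(P[...,2]<140)&(P[...,0]>640)&(P[...,0]<900)&(P[...,1]<100)&(P[...,1]>-450)
    k,l,s,_=cv2.connectedComponentsWithStats(m.astype(np.uint8))
    for i in range(1,k):
        if s[i,4]>60:
            q=P[l==i];print(n,s[i,4],np.percentile(q,2,0).astype(int),np.percentile(q,98,0).astype(int))
E
```

```text
top 151 [835  87  44] [878  99 114]
top 166 [793  67  42] [896  97  63]
top 755 [ 728 -294   45] [ 789 -231  113]
top 372 [712 -50  41] [778  12  88]
top 379 [ 723 -118   42] [762 -70 122]
side 583 [ 730 -284   41] [ 794 -224  112]
side 904 [715 -94  42] [776  18 119]
side 159 [795  71  41] [845  97  62]
```

```bash
python3 -m creep '{"translation":[[16,-35,-5],[32,-70,-10],[48,-105,-15],[64,-140,-20],[80,-175,-25]],"yaw":[-0.12,-0.24,-0.36,-0.48,-0.6],"gripper":[0,0,0,0,0]}' 12; python3 -m creep '{"translation":[[16,-35,-5],[32,-70,-10],[48,-105,-15],[64,-140,-20],[80,-175,-25]],"yaw":[-0.12,-0.24,-0.36,-0.48,-0.6],"gripper":[0,0,0,0,0]}' 12;python3 -m creep '{"translation":[[16,-33,0],[32,-66,-10],[47,-99,-30],[47,-99,-40],[47,-99,-40]],"yaw":[-0.12,-0.24,-0.374,-0.374,-0.374],"gripper":[0,0,0,0,0]}' 12;
```

```text
time_s: 8.38
ee_pos: [0.4874, 0.145, 0.1584]
eef_rot: [3.137, 0.009, 2.358]
force: [0.6, -0.2, 0.2]
grip_width: 0.0942
time_s: 8.8
ee_pos: [0.5685, -0.0333, 0.1322]
eef_rot: [3.137, 0.008, 1.751]
force: [0.4, 0.5, -0.5]
grip_width: 0.0938
time_s: 9.22
ee_pos: [0.6146, -0.1347, 0.088]
eef_rot: [-3.141, 0.008, 1.373]
force: [-0.5, 1.1, -0.4]
grip_width: 0.0939
```

```bash
python3 -m creep '{"translation":[[-5,9,-30],[-5,9,-60],[-5,9,-80],[-5,9,-95],[-5,9,-101]],"yaw":[0.016,0.016,0.016,0.016,0.016],"gripper":[0,0,0,0,0]}' 12; python3 -m creep '{"translation":[[0,0,0],[0,0,0],[0,0,0],[0,0,0]],"yaw":[0,0,0,0],"gripper":[120,120,120,120]}' 12;python3 - <<'E'
from h import *
o=ctrl.get_obs();print(o['ee_pos'],o['eef_rot']);c=cam('side');save(c,'g1.png',(190,130,330,270),4)
E
```

```text
time_s: 9.63
ee_pos: [0.6087, -0.125, -0.0151]
eef_rot: [-3.138, 0.008, 1.391]
force: [0.7, -0.3, -0.2]
grip_width: 0.0938
time_s: 9.97
ee_pos: [0.6093, -0.1251, -0.0139]
eef_rot: [-3.139, 0.008, 1.392]
force: [-0.1, 0.7, -1.0]
grip_width: 0.0704
[ 0.6092713  -0.1250507  -0.01393605] [-3.13928475  0.00764939  1.39161093]
```

View pics/g1.png

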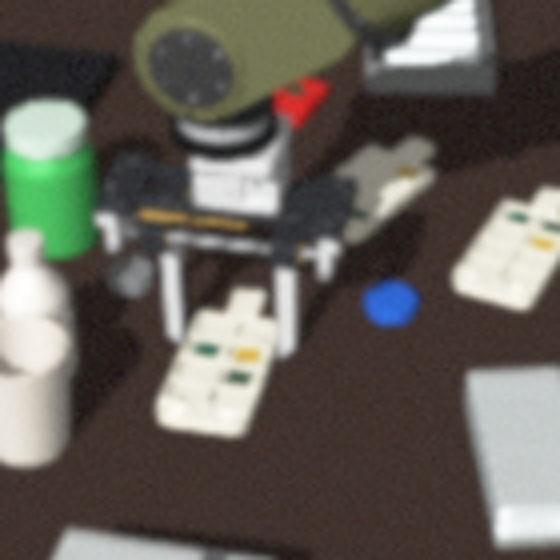

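The fingers at (175,335) and (287,350) in the crop straddle the rear half of the slab. I close and lift.

```bash
python3 -m creep '{"translation":[[0,0,0],[0,0,0],[0,0,0],[0,0,0]],"yaw":[0,0,0,0],"gripper":[120,120,120,120]}' 13;python3 -m creep '{"translation":[[0,0,5],[0,0,15],[0,0,30],[0,0,45],[0,0,60]],"yaw":[0,0,0,0,0],"gripper":[120,120,120,120,120]}' 13;python3 - <<'E'
from h import *
c=cam('side');save(c,'g2.png',(190,100,330,240),4);np.savez('g2.npz',**c)
P=cloud(c)*1000;p=c['pixels'].astype(int);e=ctrl.get_obs()['ee_pos']*1000
m=(p.min(2)>110)&(abs(P[...,0]-617)<60)&(P[...,1]>-150)&(P[...,1]<0)&(P[...,2]>20)&(P[...,2]<90)
q=P[m&(P[...,1]>-115)];A=np.c_[q[:,:2]-[617,-88],np.ones(len(q))];k=np.linalg.lstsq(A,q[:,2],rcond=None)[0];print(len(q),k)
E
```

```text
time_s: 10.35
ee_pos: [0.6092, -0.1251, -0.014]
eef_rot: [-3.139, 0.008, 1.391]
force: [0.5, 0.1, -0.9]
grip_width: 0.0661
time_s: 10.77
ee_pos: [0.6093, -0.1251, 0.0477]
eef_rot: [-3.14, 0.008, 1.392]
force: [0.3, 1.2, -1.0]
grip_width: 0.0658
538 [-3.46414723e-02 -1.99445265e-02  7.05044406e+01]
```

View pics/g2.png

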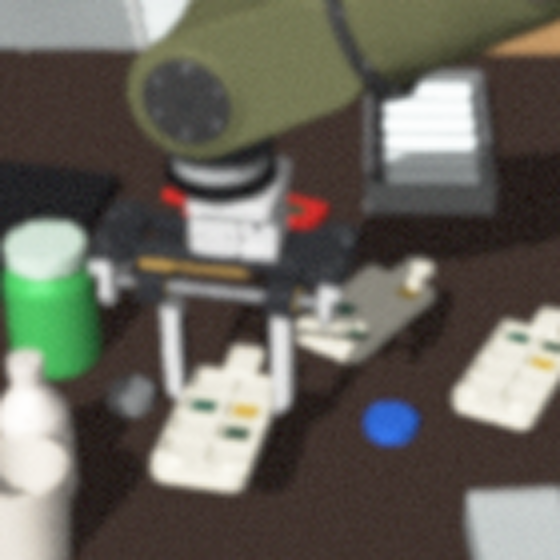

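Lifted level. I back away from the cup, turn, and go to the pre-insert pose for slot1.

```bash
python3 -m creep '{"translation":[[-30,8,20],[-60,20,40],[-90,40,50],[-115,67,50],[-130,100,50]],"yaw":[-0.1,-0.22,-0.34,-0.46,-0.58],"gripper":[120,120,120,120,120]}' 13;python3 -m creep '{"translation":[[-2,33,0],[-4,66,0],[-6,99,0],[-8,132,0],[-10,165,0]],"yaw":[-0.12,-0.24,-0.36,-0.48,-0.6],"gripper":[120,120,120,120,120]}' 13;python3 -m creep '{"translation":[[0,25,-15],[-1,50,-30],[-1,72,-45],[-1,72,-55],[-1,72,-55]],"yaw":[-0.12,-0.24,-0.36,-0.395,-0.395],"gripper":[120,120,120,120,120]}' 13
```

```text
time_s: 11.23
ee_pos: [0.4789, -0.0254, 0.1018]
eef_rot: [3.138, 0.007, 0.804]
force: [0.8, 0.7, -1.2]
grip_width: 0.0657
time_s: 11.65
ee_pos: [0.4688, 0.1387, 0.1024]
eef_rot: [3.138, 0.006, 0.223]
force: [0.7, -0.6, -0.6]
grip_width: 0.0658
time_s: 12.07
ee_pos: [0.4667, 0.2113, 0.0457]
eef_rot: [3.137, 0.009, -0.172]
force: [-0.9, 0.1, -1.6]
grip_width: 0.0657
```

```bash
cat >> h.py <<'E'
RC=np.array([646.9,222.3]);RY=-.183
def torack(w): # mm
    d=np.asarray(w)[...,:2]-RC;c,s=np.cos(RY),np.sin(RY)
    return np.stack([c*d[...,0]+s*d[...,1],-s*d[...,0]+c*d[...,1]],-1)
def world(x,y):
    c,s=np.cos(RY),np.sin(RY);return RC+[c*x-s*y,s*x+c*y]
def held(zc,xr=(-250,-67),ys=0):
    "palette in rack frame, top surface at height zc (mm)"
    o=ctrl.get_obs();e=o['ee_pos']*1000;print('ee rack',torack(e).round(1),'z',e[2].round(1),'yaw rel',round(o['eef_rot'][2]-RY,3))
    for n in('top','side'):
        c=cam(n);P=cloud(c)*1000;p=c['pixels'].astype(int);r=torack(P)
        m=(p.min(2)>130)&(P[...,2]>zc-9)&(P[...,2]<zc+7)&(r[...,0]>xr[0])&(r[...,0]<xr[1])&(abs(r[...,1]-torack(e)[1])<60)
        w=torack(ray(c,np.argwhere(m)[:,::-1],zc/1000)*1000);z=P[m][:,2]
        if len(w)<30: print(n,'few',len(w));continue
        f=w[:,0]>w[:,0].max()-50
        A=np.c_[w-w.mean(0),np.ones(len(w))]
        print(n,len(w),'x %.1f..%.1f'%tuple(np.percentile(w[:,0],[1,99.5])),'y %.1f..%.1f'%tuple(np.percentile(w[f][:,1],[1,99])),'zplane',np.linalg.lstsq(A,z,rcond=None)[0].round(3))
E
python3 - <<'E'
from h import *
held(69)
print(world(-174,-43),world(-91,-43))
E
```

```text
ee rack [-175.2  -43.6] z 45.7 yaw rel 0.011
top 495 x -155.5..-69.5 y -77.6..7.5 zplane [ 2.8000e-02 -4.1000e-02  6.8145e+01]
side 959 x -228.6..-70.0 y -76.6..18.3 zplane [-3.0000e-03 -7.1000e-02  6.9081e+01]
[467.98026844 211.6825776 ] [549.59434918 196.57821316]
```

```bash
sed -i "s/zc-9)&/zc-4)\&/" h.py; python3 - <<'E'
from h import *
held(69)
held(69,(-250,-84))
E
```

```text
ee rack [-173.9  -44.2] z 47.7 yaw rel 0.013
top 440 x -154.8..-74.6 y -78.2..-13.4 zplane [ 3.4000e-02 -8.0000e-03  7.0498e+01]
side 860 x -227.5..-75.5 y -78.1..-6.9 zplane [ 9.0000e-03 -2.7000e-02  7.0928e+01]
ee rack [-173.4  -44.3] z 48.3 yaw rel 0.012
top 363 x -153.5..-83.6 y -78.3..-14.7 zplane [ 3.300e-02 -4.000e-03  7.068e+01]
side 781 x -227.3..-83.3 y -79.0..-6.7 zplane [ 4.0000e-03 -2.5000e-02  7.0901e+01]
```

```bash
python3 -m creep '{"translation":[[-3,1.8,-20],[-3,1.8,-40],[-3,1.8,-48],[-3,1.8,-48],[-3,1.8,-48]],"yaw":[-0.012,-0.012,-0.012,-0.012,-0.012],"gripper":[120,120,120,120,120]}' 13;python3 - <<'E'
from h import *
held(24,(-250,-82))
c=cam('side');save(c,'i1.png',(180,190,340,350),4)
E
```

```text
time_s: 12.78
ee_pos: [0.4656, 0.212, 0.0007]
eef_rot: [3.139, 0.005, -0.184]
force: [-0.9, 0.5, 0.0]
grip_width: 0.0661
ee rack [-176.4  -43.2] z 0.7 yaw rel -0.001
top 32 x -149.5..-104.5 y -70.6..-31.0 zplane [1.5000e-02 1.2000e-02 2.9426e+01]
side 123 x -205.6..-116.4 y -39.6..-6.8 zplane [1.1000e-01 1.2000e-02 2.6277e+01]
```

View pics/i1.png

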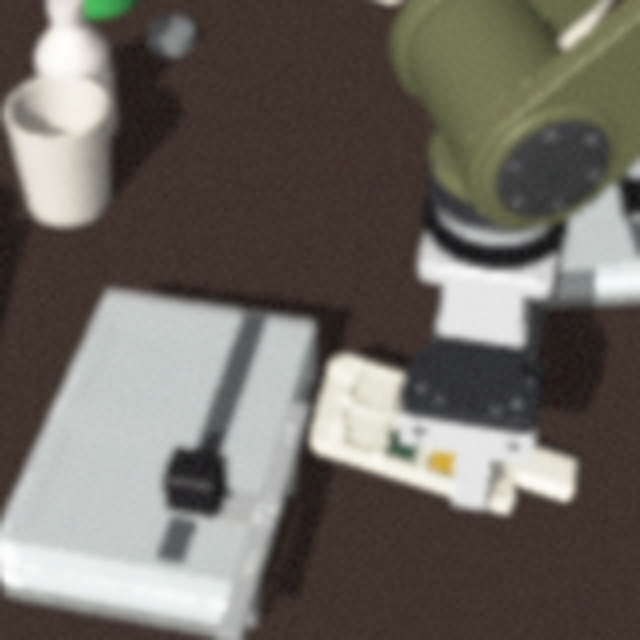

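The palette (320-575, 355-510 in the crop) is level in front of the lower right slot. I check its height once more.

```bash
python3 - <<'E'
from h import *
for n in('side','top'):
    c=cam(n);P=cloud(c)*1000;r=torack(P);p=c['pixels'].astype(int)
    for a,b in((-165,-145),(-145,-120),(-120,-95),(-95,-82)):
        m=(p.min(2)>120)&(r[...,0]>a)&(r[...,0]<b)&(r[...,1]>-72)&(r[...,1]<-14)&(P[...,2]>5)&(P[...,2]<60)
        z=P[m][:,2];print(n,a,len(z),np.percentile(z,[10,50,90]).round(1) if len(z) else '')
E
```

```text
side -165 27 [25.4 27.8 32.3]
side -145 72 [30.3 34.1 38.9]
side -120 221 [35.2 38.4 43.9]
side -95 113 [44.  45.8 47.6]
top -165 2 [32.  32.3 32.6]
top -145 80 [28.8 32.8 38.2]
top -120 185 [33.8 37.6 43.6]
top -95 111 [41.7 45.  48.1]
```

```bash
python3 - <<'E'
from h import *
o=ctrl.get_obs();print(o['force'].round(1),o['moment'].round(2),o['ee_pos'])
c=cam('side');P=cloud(c)*1000;r=torack(P);p=c['pixels'].astype(int)
for a in range(-245,-70,10):
    m=(p.min(2)>110)&(r[...,0]>a)&(r[...,0]<a+10)&(r[...,1]>-60)&(r[...,1]<-10)&(P[...,2]>-8)&(P[...,2]<60)
    z=P[m][:,2];print(a,len(z),np.percentile(z,[10,50,90]).round(1) if len(z) else '')
E
```

```text
[-0.9  0.  -1.5] [ 0.05  0.16 -0.05] [0.465759   0.21222799 0.00099595]
-245 0 
-235 34 [-0.3 12.1 14. ]
-225 48 [ 8.5 14.  17.2]
-215 47 [12.4 15.9 18.8]
-205 40 [ 0.8 17.4 21. ]
-195 44 [15.2 18.5 21.3]
-185 7 [-1.2 18.5 20.1]
-175 3 [-1.4 -0.7  1.2]
-165 18 [-0.1 24.9 29.8]
-155 30 [-0.  27.9 32.5]
-145 24 [ 9.6 30.7 33.8]
-135 28 [ 2.  32.4 35.5]
-125 81 [32.3 36.2 39.4]
-115 76 [34.2 36.5 39.3]
-105 79 [36.3 40.6 44.7]
-95 82 [42.7 44.6 47. ]
-85 38 [38.1 46.5 48.8]
-75 14 [ 0.1 49.5 52.1]
```

The palette slipped nose-up by about 12° during the fast descent. I level it by lowering it slowly onto the table, so the tail touches first.

```bash
python3 -m creep '{"translation":[[0,0,-1.5],[0,0,-3],[0,0,-4.5],[0,0,-6],[0,0,-7.5]],"yaw":[0,0,0,0,0],"gripper":[120,120,120,120,120]}' 12; python3 -m creep '{"translation":[[0,0,-1.5],[0,0,-3],[0,0,-4.5],[0,0,-6],[0,0,-7]],"yaw":[0,0,0,0,0],"gripper":[120,120,120,120,120]}' 12;python3 -m creep '{"translation":[[0,0,-0.5],[0,0,-1],[0,0,-1]],"yaw":[0,0,0],"gripper":[120,120,120]}' 12
cat >> h.py <<'E'
def level(y0=-43,lo=-245,hi=-70):
    e=ctrl.get_obs()['ee_pos']*1000
    print('ee',e.round(1),'rack',torack(e).round(1))
    for n in('side','top'):
        c=cam(n);P=cloud(c)*1000;r=torack(P);p=c['pixels'].astype(int);L=[]
        for a in range(lo,hi,15):
            m=(p.min(2)>110)&(r[...,0]>a)&(r[...,0]<a+15)&(r[...,1]>y0-28)&(r[...,1]<y0+28)&(P[...,2]>3)&(P[...,2]<e[2]+60)
            L.append((a+7,round(float(np.median(P[m][:,2])),1) if m.sum()>8 else None))
        print(n,L)
E
python3 -c "
from h import *
level()"
```

```text
time_s: 13.5
ee_pos: [0.4657, 0.2122, -0.0068]
eef_rot: [3.139, 0.004, -0.184]
force: [1.0, 0.5, -0.2]
grip_width: 0.0661
time_s: 13.92
ee_pos: [0.4657, 0.2122, -0.014]
eef_rot: [3.139, 0.004, -0.184]
force: [0.3, 1.4, 0.9]
grip_width: 0.0659
time_s: 14.17
ee_pos: [0.4658, 0.2122, -0.0145]
eef_rot: [3.139, 0.004, -0.184]
force: [-3.3, -1.5, 8.3]
grip_width: 0.0656
ee [465.8 212.2 -14.5] rack [-176.3  -42.9]
side [(-238, 9.2), (-223, 10.0), (-208, 9.5), (-193, 6.5), (-178, None), (-163, 7.1), (-148, 7.2), (-133, 6.8), (-118, 7.6), (-103, 6.8), (-88, 10.2), (-73, None)]
top [(-238, None), (-223, None), (-208, None), (-193, None), (-178, None), (-163, None), (-148, None), (-133, 6.6), (-118, 7.2), (-103, 6.4), (-88, 10.1), (-73, 25.6)]
```

```bash
python3 -m creep '{"translation":[[0,0,0],[0,0,1],[0,0,3],[0,0,5],[0,0,7]],"yaw":[0,0,0,0,0],"gripper":[120,120,120,120,120]}' 15; python3 -m creep '{"translation":[[0,0,2],[0,0,4],[0,0,6],[0,0,7],[0,0,7]],"yaw":[0,0,0,0,0],"gripper":[120,120,120,120,120]}' 15;python3 -c "
from h import *
level()"
```

```text
time_s: 14.68
ee_pos: [0.4657, 0.2122, -0.0073]
eef_rot: [3.139, 0.004, -0.184]
force: [-0.3, -0.4, -1.0]
grip_width: 0.0657
time_s: 15.1
ee_pos: [0.4658, 0.2122, -0.0001]
eef_rot: [3.139, 0.004, -0.184]
force: [0.3, 1.2, -1.0]
grip_width: 0.0656
ee [ 4.658e+02  2.122e+02 -1.000e-01] rack [-176.2  -42.9]
side [(-238, None), (-223, 24.0), (-208, 23.8), (-193, 20.5), (-178, None), (-163, None), (-148, 22.3), (-133, 21.0), (-118, 21.9), (-103, 21.1), (-88, 24.8), (-73, 47.4)]
top [(-238, None), (-223, None), (-208, None), (-193, None), (-178, None), (-163, None), (-148, None), (-133, 20.4), (-118, 20.8), (-103, 20.5), (-88, 24.2), (-73, 38.1)]
```

Level now, with its top at about 24 and its underside at about 14. I insert slowly.

```bash
python3 -m creep '{"translation":[[3,-0.5,0],[8,-1.5,0],[13,-2.4,0],[18,-3.3,0],[23,-4.3,0]],"yaw":[0,0,0,0,0],"gripper":[120,120,120,120,120]}' 15; python3 -m creep '{"translation":[[5,-0.9,0],[10,-1.9,0],[15,-2.8,0],[20,-3.7,0],[25,-4.6,0]],"yaw":[0,0,0,0,0],"gripper":[120,120,120,120,120]}' 15
```

```text
time_s: 15.62
ee_pos: [0.4894, 0.2077, -0.0004]
eef_rot: [3.139, 0.004, -0.184]
force: [-0.5, -0.4, -0.4]
grip_width: 0.0661
time_s: 16.03
ee_pos: [0.5149, 0.203, -0.0004]
eef_rot: [3.139, 0.004, -0.184]
force: [-0.9, 0.3, -0.3]
grip_width: 0.066
```

```bash
python3 -c "
from h import *
level(lo=-200)
c=cam('side');save(c,'i2.png',(180,190,320,350),4)"
```

```text
ee [ 5.149e+02  2.030e+02 -4.000e-01] rack [-126.3  -43. ]
side [(-193, None), (-178, 23.8), (-163, 23.5), (-148, 22.5), (-133, 20.3), (-118, None), (-103, 20.7), (-88, 22.2), (-73, 33.1)]
top [(-193, None), (-178, None), (-163, None), (-148, None), (-133, None), (-118, None), (-103, None), (-88, None), (-73, 22.9)]
```

View pics/i2.png

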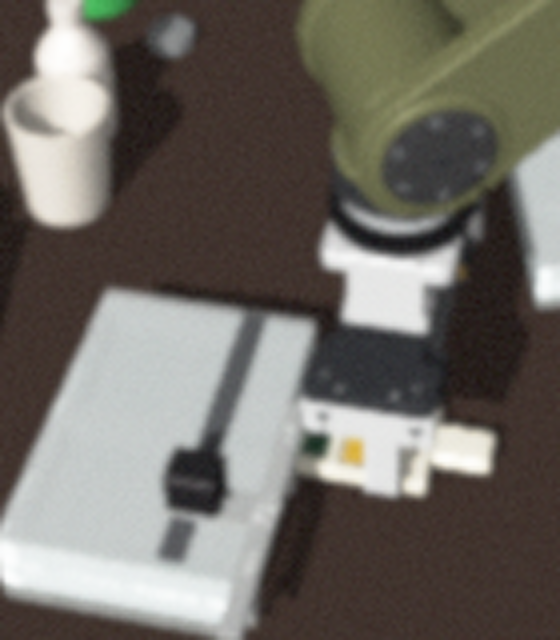

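The nose is in the slot with no contact force. I go on to rack x -91, then release.

```bash
python3 -m creep '{"translation":[[4,-0.7,0],[9,-1.7,0],[14,-2.6,0],[19,-3.5,0],[24,-4.5,0]],"yaw":[0,0,0,0,0],"gripper":[120,120,120,120,120]}' 15; python3 -m creep '{"translation":[[4,-0.7,0],[8,-1.5,0],[10,-1.9,0],[10,-1.9,0]],"yaw":[0,0,0,0],"gripper":[120,120,120,120]}' 15
```

```text
time_s: 16.6
ee_pos: [0.5391, 0.1984, -0.0005]
eef_rot: [3.139, 0.004, -0.184]
force: [0.3, 0.1, -0.2]
grip_width: 0.0659
time_s: 16.93
ee_pos: [0.5495, 0.1964, -0.0006]
eef_rot: [3.139, 0.004, -0.184]
force: [-0.2, -0.1, -0.7]
grip_width: 0.0659
```

```bash
python3 -m creep '{"translation":[[0,0,-1],[0,0,-1.5],[0,0,-1.5],[0,0,-1.5],[0,0,-1.5]],"yaw":[0,0,0,0,0],"gripper":[120,110,60,40,40]}' 15; python3 -m creep '{"translation":[[-10,1.8,0],[-25,4.6,0],[-40,7.3,0],[-60,11,0],[-80,14.6,0]],"yaw":[0,0,0,0,0],"gripper":[40,40,40,40,40]}' 12;python3 -m creep '{"translation":[[0,0,0],[0,0,0],[0,0,0],[0,0,0],[0,0,0]],"yaw":[0,0,0,0,0],"gripper":[255,255,255,255,255]}' 12;python3 -m creep '{"translation":[[0,0,0],[0,0,0],[0,0,0],[0,0,0],[0,0,0]],"yaw":[0,0,0,0,0],"gripper":[255,255,255,255,255]}' 12;python3 -c "
from h import *
level(lo=-200)"
```

```text
time_s: 17.35
ee_pos: [0.5495, 0.1964, -0.0019]
eef_rot: [3.139, 0.004, -0.184]
force: [0.2, -0.3, 1.1]
grip_width: 0.0787
time_s: 17.77
ee_pos: [0.4687, 0.2111, -0.0019]
eef_rot: [3.139, 0.004, -0.185]
force: [0.2, 1.0, 0.3]
grip_width: 0.0793
time_s: 18.18
ee_pos: [0.4694, 0.211, -0.0019]
eef_rot: [3.139, 0.004, -0.185]
force: [0.1, 0.5, -0.6]
grip_width: 0.0491
time_s: 18.6
ee_pos: [0.4694, 0.2109, -0.0019]
eef_rot: [3.139, 0.004, -0.185]
force: [-0.9, 0.1, -0.8]
grip_width: 0.0161
ee [469.4 210.9  -1.9] rack [-172.5  -43.5]
side [(-193, None), (-178, 30.7), (-163, 29.7), (-148, 20.4), (-133, 20.2), (-118, 21.7), (-103, 18.9), (-88, 19.7), (-73, 22.2)]
top [(-193, None), (-178, None), (-163, None), (-148, None), (-133, 21.4), (-118, 20.6), (-103, 17.8), (-88, 18.8), (-73, 20.9)]
```

```bash
python3 -m creep '{"translation":[[5,-0.9,0],[12,-2.2,0],[18,-3.3,0],[24,-4.4,0],[30,-5.5,0]],"yaw":[0,0,0,0,0],"gripper":[255,255,255,255,255]}' 12; python3 -m creep '{"translation":[[6,-1,0],[12,-2,0],[18,-3.1,0],[23,-4,0],[27,-4.7,0]],"yaw":[0,0,0,0,0],"gripper":[255,255,255,255,255]}' 12;python3 -m creep '{"translation":[[1.5,-0.2,0],[3,-0.5,0],[4,-0.7,0],[5,-0.9,0]],"yaw":[0,0,0,0],"gripper":[255,255,255,255]}' 12;python3 -c "
from h import *
level(lo=-200)"
```

```text
time_s: 19.12
ee_pos: [0.5001, 0.2053, -0.002]
eef_rot: [3.139, 0.004, -0.185]
force: [-0.6, -0.1, 0.0]
grip_width: 0.0002
time_s: 19.53
ee_pos: [0.5277, 0.2004, -0.002]
eef_rot: [3.139, 0.004, -0.185]
force: [0.4, 0.3, 0.2]
grip_width: 0.0003
time_s: 19.87
ee_pos: [0.5327, 0.1995, -0.002]
eef_rot: [3.139, 0.004, -0.185]
force: [-0.4, -0.4, 0.4]
grip_width: 0.0005
ee [532.7 199.5  -2. ] rack [-108.2  -43.2]
side [(-193, None), (-178, None), (-163, None), (-148, None), (-133, None), (-118, None), (-103, 20.8), (-88, 20.1), (-73, 20.3)]
top [(-193, None), (-178, None), (-163, None), (-148, None), (-133, None), (-118, None), (-103, None), (-88, 21.7), (-73, 23.2)]
```

Continue in 1 mm steps until the back stop gives a force.

```bash
python3 -m creep '{"translation":[[1,-0.2,0],[2,-0.4,0],[2,-0.4,0]],"yaw":[0,0,0],"gripper":[255,255,255]}' 12;python3 -m creep '{"translation":[[0.7,-0.1,0],[1,-0.2,0],[1,-0.2,0]],"yaw":[0,0,0],"gripper":[255,255,255]}' 12;python3 -m creep '{"translation":[[0.7,-0.1,0],[1,-0.2,0],[1,-0.2,0]],"yaw":[0,0,0],"gripper":[255,255,255]}' 12
```

```text
time_s: 20.22
ee_pos: [0.5334, 0.1994, -0.002]
eef_rot: [3.139, 0.007, -0.185]
force: [-10.2, 1.3, 6.6]
grip_width: 0.0009
time_s: 20.47
ee_pos: [0.5333, 0.1994, -0.0021]
eef_rot: [3.138, 0.009, -0.185]
force: [-8.8, 2.1, 5.2]
grip_width: 0.0004
time_s: 20.72
ee_pos: [0.5332, 0.1994, -0.0021]
eef_rot: [3.138, 0.012, -0.185]
force: [-9.3, 0.5, 6.2]
grip_width: 0.0001
```

Palette 1 is home: the push stopped with about 10 N at rack x -107.6. I retreat and look again for the next one.

```bash
python3 -m creep '{"translation":[[-5,1,0],[-25,5,0],[-50,9,20],[-75,10,50],[-90,10,90]],"yaw":[0,0,0,0,0],"gripper":[255,255,120,0,0]}' 12; python3 -m creep '{"translation":[[-10,-5,20],[-20,-20,40],[-20,-20,40]],"yaw":[0.12,0.24,0.24],"gripper":[0,0,0]}' 12; cat >> h.py <<'E'
def nxt():
    c=cam('top');o=ctrl.get_obs();e=o['ee_pos']*1000;print('ee',e.round(1),'yaw',o['eef_rot'][2].round(3))
    for m,y in palettes(c,show=False):
        g=m-38*np.array([np.cos(y),np.sin(y)])
        print('mid',m.round(1),'yaw',round(y,3),'grasp',g.round(1),'shift',(g-e[:2]).round(1),'turn',round(y-o['eef_rot'][2],3))
    return c
E
python3 -c "
from h import *
nxt()"
```

```text
time_s: 21.13
ee_pos: [0.4402, 0.209, 0.0859]
eef_rot: [3.135, 0.016, -0.184]
force: [1.1, -0.5, -0.1]
grip_width: 0.0171
time_s: 21.38
ee_pos: [0.4202, 0.1885, 0.1295]
eef_rot: [3.136, 0.01, 0.064]
force: [0.7, -0.5, 0.4]
grip_width: 0.0369
ee [420.5 188.9 127.6] yaw 0.056
mid [ 388.8 -241. ] yaw 1.138 grasp [ 372.9 -275.5] shift [ -47.7 -464.5] turn 1.083
mid [ 512.6 -324.4] yaw 0.97 grasp [ 491.1 -355.7] shift [  70.6 -544.6] turn 0.914
```

```bash
python3 -m creep '{"translation":[[-4,-38,0],[-8,-76,0],[-12,-114,0],[-16,-152,0],[-20,-190,0]],"yaw":[0.1,0.2,0.3,0.4,0.5],"gripper":[0,0,0,0,0]}' 12; python3 -m creep '{"translation":[[-4,-38,0],[-8,-76,0],[-12,-114,0],[-16,-152,0],[-20,-190,-10]],"yaw":[0.1,0.2,0.3,0.4,0.5],"gripper":[0,0,0,0,0]}' 12; python3 -m creep '{"translation":[[-4,-38,-20],[-8,-76,-50],[-8,-84,-70],[-8,-84,-70]],"yaw":[0.08,0.08,0.08,0.08],"gripper":[0,0,0,0]}' 12;python3 -c "
from h import *
nxt()"
```

```text
time_s: 21.85
ee_pos: [0.4006, 0.0013, 0.1267]
eef_rot: [3.137, 0.012, 0.547]
force: [1.5, -0.1, -0.2]
grip_width: 0.0744
time_s: 22.27
ee_pos: [0.3825, -0.1767, 0.1193]
eef_rot: [3.136, 0.012, 1.033]
force: [1.2, 0.3, 0.8]
grip_width: 0.0934
time_s: 22.6
ee_pos: [0.3722, -0.2616, 0.044]
eef_rot: [-3.14, 0.011, 1.107]
force: [-0.4, 0.3, -2.0]
grip_width: 0.0938
ee [ 373.1 -260.6   46.4] yaw 1.108
mid [ 512.5 -324.4] yaw 0.973 grasp [ 491.1 -355.8] shift [118.  -95.2] turn -0.135
```

```bash
python3 -m creep '{"translation":[[0,-15,-15],[0,-15,-32],[0,-15,-48],[0,-15,-57],[0,-15,-60.5]],"yaw":[0.03,0.03,0.03,0.03,0.03],"gripper":[0,0,0,0,0]}' 12; python3 -m creep '{"translation":[[0,0,0],[0,0,0],[0,0,0],[0,0,0],[0,0,0]],"yaw":[0,0,0,0,0],"gripper":[120,120,120,120,120]}' 12;python3 -m creep '{"translation":[[0,0,0],[0,0,0],[0,0,0],[0,0,0]],"yaw":[0,0,0,0],"gripper":[120,120,120,120]}' 15
```

```text
time_s: 23.07
ee_pos: [0.3733, -0.2746, -0.0147]
eef_rot: [-3.141, 0.01, 1.137]
force: [-0.6, -0.3, -0.5]
grip_width: 0.0941
time_s: 23.48
ee_pos: [0.3736, -0.2748, -0.0141]
eef_rot: [3.141, 0.011, 1.137]
force: [0.8, 2.0, 5.9]
grip_width: 0.0656
time_s: 23.82
ee_pos: [0.3736, -0.2748, -0.0141]
eef_rot: [3.141, 0.011, 1.137]
force: [-0.2, 0.1, 1.3]
grip_width: 0.066
```

```bash
python3 -m creep '{"translation":[[0,0,1],[0,0,4],[0,0,9],[0,0,16],[0,0,24]],"yaw":[0,0,0,0,0],"gripper":[120,120,120,120,120]}' 15; python3 -m creep '{"translation":[[0,0,9],[0,0,18],[0,0,27],[0,0,34],[0,0,40]],"yaw":[0,0,0,0,0],"gripper":[120,120,120,120,120]}' 15;python3 -m creep '{"translation":[[1,10,9],[4,30,18],[8,60,24],[14,92,28],[20,125,30]],"yaw":[-0.04,-0.12,-0.2,-0.28,-0.36],"gripper":[120,120,120,120,120]}' 15;python3 -c "
from h import *
nxt()"
```

```text
time_s: 24.23
ee_pos: [0.3735, -0.2748, 0.0106]
eef_rot: [3.141, 0.011, 1.137]
force: [-0.3, -1.2, -1.0]
grip_width: 0.0655
time_s: 24.65
ee_pos: [0.3737, -0.2749, 0.0517]
eef_rot: [3.141, 0.011, 1.137]
force: [-0.9, -0.7, -1.1]
grip_width: 0.066
time_s: 25.07
ee_pos: [0.3937, -0.1489, 0.0825]
eef_rot: [3.14, 0.011, 0.772]
force: [0.8, 0.3, -0.7]
grip_width: 0.0658
ee [ 394.3 -144.7   82.5] yaw 0.765
mid [ 512.5 -324.3] yaw 0.976 grasp [ 491.2 -355.8] shift [  96.9 -211.1] turn 0.211
```

```bash
python3 -m creep '{"translation":[[5,25,0],[11,58,0],[17,92,0],[24,126,0],[31,160,0]],"yaw":[-0.06,-0.14,-0.22,-0.3,-0.38],"gripper":[120,120,120,120,120]}' 15; python3 -m creep '{"translation":[[7,34,0],[14,68,0],[20,102,0],[27,136,0],[34,170,0]],"yaw":[-0.08,-0.16,-0.24,-0.32,-0.4],"gripper":[120,120,120,120,120]}' 15; python3 -m creep '{"translation":[[5,30,0],[10,60,0],[14,85,0],[18,102,0],[19,107,0]],"yaw":[-0.06,-0.11,-0.15,-0.165,-0.165],"gripper":[120,120,120,120,120]}' 15;python3 -c "
from h import *
level(43);held(106,(-250,-60));print(world(-176,43))"
```

```text
time_s: 25.53
ee_pos: [0.4252, 0.0169, 0.0829]
eef_rot: [3.141, 0.01, 0.381]
force: [0.7, -0.5, -0.3]
grip_width: 0.0654
time_s: 25.95
ee_pos: [0.4591, 0.1888, 0.0831]
eef_rot: [3.141, 0.01, -0.023]
force: [0.4, -1.4, -1.2]
grip_width: 0.0655
time_s: 26.37
ee_pos: [0.478, 0.2979, 0.083]
eef_rot: [3.141, 0.01, -0.186]
force: [0.6, 0.1, -0.7]
grip_width: 0.0658
ee [478.  297.9  83. ] rack [-179.8   43.6]
side [(-238, 106.5), (-223, 106.8), (-208, 106.4), (-193, 104.4), (-178, None), (-163, 104.0), (-148, 104.0), (-133, 103.0), (-118, 104.0), (-103, 104.1), (-88, 107.0), (-73, 61.1)]
top [(-238, None), (-223, None), (-208, None), (-193, None), (-178, None), (-163, None), (-148, None), (-133, 103.1), (-118, 104.4), (-103, 104.7), (-88, 105.9), (-73, 60.6)]
ee rack [-179.7   41.7] z 82.9 yaw rel -0.003
top 425 x -139.3..-82.8 y 7.2..72.4 zplane [2.50000e-02 1.00000e-02 1.05395e+02]
side 900 x -234.5..-82.3 y 9.9..78.1 zplane [-8.00000e-03 -1.10000e-02  1.05772e+02]
[481.66396941 296.61052546]
```

```bash
python3 -m creep '{"translation":[[0,0,-1],[0,1,-4],[0,1,-9],[0,1,-16],[0,1,-24]],"yaw":[0,0,0,0,0],"gripper":[120,120,120,120,120]}' 15; python3 -m creep '{"translation":[[0,0,-9],[0,0,-18],[0,0,-27],[0,0,-36],[0,0,-43]],"yaw":[0,0,0,0,0],"gripper":[120,120,120,120,120]}' 15; python3 -m creep '{"translation":[[0,0,-6],[0,0,-10],[0,0,-13],[0,0,-15],[0,0,-16]],"yaw":[0,0,0,0,0],"gripper":[120,120,120,120,120]}' 15; python3 -c "
from h import *
level(43)"
```

```text
time_s: 26.98
ee_pos: [0.4779, 0.2956, 0.0583]
eef_rot: [3.14, 0.01, -0.188]
force: [0.6, 1.4, -0.8]
grip_width: 0.0659
time_s: 27.4
ee_pos: [0.4776, 0.2955, 0.014]
eef_rot: [3.14, 0.011, -0.188]
force: [0.1, 0.4, 0.0]
grip_width: 0.0659
time_s: 27.82
ee_pos: [0.4777, 0.2955, -0.0021]
eef_rot: [3.14, 0.011, -0.188]
force: [0.3, -0.6, -1.2]
grip_width: 0.066
ee [477.7 295.5  -2.1] rack [-179.7   41.2]
side [(-238, 22.2), (-223, 22.1), (-208, 21.9), (-193, 18.0), (-178, None), (-163, 18.4), (-148, 18.4), (-133, 17.7), (-118, 19.2), (-103, 19.5), (-88, 21.9), (-73, None)]
top [(-238, None), (-223, None), (-208, None), (-193, None), (-178, None), (-163, None), (-148, None), (-133, 17.4), (-118, 18.7), (-103, 18.3), (-88, 21.2), (-73, 56.9)]
```

```bash
python3 -m creep '{"translation":[[0,1,1],[0.3,1.8,2.2],[0.3,1.8,2.2]],"yaw":[0.004,0.004,0.004],"gripper":[120,120,120]}' 15; python3 -m creep '{"translation":[[3,-0.5,0],[8,-1.5,0],[13,-2.4,0],[18,-3.3,0],[23,-4.3,0]],"yaw":[0,0,0,0,0],"gripper":[120,120,120,120,120]}' 15; python3 -m creep '{"translation":[[5,-0.9,0],[10,-1.9,0],[15,-2.8,0],[20,-3.7,0],[25,-4.6,0]],"yaw":[0,0,0,0,0],"gripper":[120,120,120,120,120]}' 15; python3 -c "
from h import *
level(43)"
```

```text
time_s: 28.17
ee_pos: [0.4783, 0.2976, 0.0009]
eef_rot: [3.14, 0.01, -0.184]
force: [0.1, -0.3, -0.3]
grip_width: 0.0658
time_s: 28.58
ee_pos: [0.502, 0.2931, 0.0008]
eef_rot: [3.14, 0.01, -0.184]
force: [-0.6, 0.7, -0.8]
grip_width: 0.0659
time_s: 29.0
ee_pos: [0.5275, 0.2884, 0.0008]
eef_rot: [3.14, 0.01, -0.184]
force: [-0.1, 1.0, -0.6]
grip_width: 0.0659
ee [527.5 288.4   0.8] rack [-129.4   43.3]
side [(-238, None), (-223, None), (-208, None), (-193, None), (-178, 24.6), (-163, 24.7), (-148, 23.4), (-133, None), (-118, None), (-103, 22.3), (-88, 20.6), (-73, 59.5)]
top [(-238, None), (-223, None), (-208, None), (-193, None), (-178, None), (-163, 24.6), (-148, None), (-133, None), (-118, None), (-103, None), (-88, 20.5), (-73, 56.8)]
```

Sliding in freely. I continue to -91, release, retreat and close the fingers for the push.

```bash
python3 -m creep '{"translation":[[4,-0.7,0],[9,-1.7,0],[14,-2.6,0],[19,-3.5,0],[24,-4.5,0]],"yaw":[0,0,0,0,0],"gripper":[120,120,120,120,120]}' 15; python3 -m creep '{"translation":[[4,-0.8,0],[8,-1.6,0],[12,-2.3,0],[13.5,-2.5,-0.5],[13.5,-2.5,-2]],"yaw":[0,0,0,0,0],"gripper":[120,120,120,120,120]}' 15; python3 -m creep '{"translation":[[0,0,0],[0,0,0],[0,0,0],[0,0,0]],"yaw":[0,0,0,0],"gripper":[110,60,40,40]}' 12; python3 -m creep '{"translation":[[-10,1.8,0],[-25,4.6,0],[-40,7.3,0],[-60,11,0],[-80,14.6,0]],"yaw":[0,0,0,0,0],"gripper":[40,40,40,40,40]}' 12;python3 -m creep '{"translation":[[0,0,0],[0,0,0],[0,0,0],[0,0,0],[0,0,0]],"yaw":[0,0,0,0,0],"gripper":[255,255,255,255,255]}' 12;python3 -m creep '{"translation":[[0,0,0],[0,0,0],[0,0,0],[0,0,0],[0,0,0]],"yaw":[0,0,0,0,0],"gripper":[255,255,255,255,255]}' 12;python3 -c "
from h import *
level(43,lo=-200)"
```

```text
time_s: 29.52
ee_pos: [0.5522, 0.2838, 0.0008]
eef_rot: [3.141, 0.01, -0.184]
force: [-0.5, -0.1, -2.0]
grip_width: 0.0659
time_s: 29.93
ee_pos: [0.5661, 0.2812, -0.0012]
eef_rot: [3.141, 0.009, -0.184]
force: [0.5, -0.0, -0.4]
grip_width: 0.0655
time_s: 30.27
ee_pos: [0.5661, 0.2813, -0.001]
eef_rot: [3.141, 0.009, -0.184]
force: [0.2, -0.2, -0.8]
grip_width: 0.0787
time_s: 30.68
ee_pos: [0.4853, 0.296, -0.0009]
eef_rot: [3.141, 0.009, -0.185]
force: [0.1, 0.5, -0.3]
grip_width: 0.0791
time_s: 31.1
ee_pos: [0.4861, 0.2957, -0.0009]
eef_rot: [3.141, 0.009, -0.185]
force: [-0.9, 0.0, -0.1]
grip_width: 0.0496
time_s: 31.52
ee_pos: [0.4861, 0.2958, -0.0009]
eef_rot: [3.141, 0.009, -0.185]
force: [-0.2, 0.4, 0.0]
grip_width: 0.0157
ee [486.1 295.8  -0.9] rack [-171.5   43. ]
side [(-193, None), (-178, None), (-163, None), (-148, None), (-133, None), (-118, 21.3), (-103, 19.7), (-88, 20.2), (-73, 19.3)]
top [(-193, None), (-178, None), (-163, None), (-148, None), (-133, 21.7), (-118, 21.3), (-103, 18.7), (-88, 19.0), (-73, 23.2)]
```

```bash
python3 -m creep '{"translation":[[5,-0.9,0],[12,-2.2,0],[18,-3.3,0],[24,-4.4,0],[30,-5.5,0]],"yaw":[0,0,0,0,0],"gripper":[255,255,255,255,255]}' 12; python3 -m creep '{"translation":[[6,-1,0],[12,-2,0],[18,-3.1,0],[23,-4,0],[27,-4.8,0]],"yaw":[0,0,0,0,0],"gripper":[255,255,255,255,255]}' 12;python3 -m creep '{"translation":[[1.5,-0.2,0],[3,-0.5,0],[4,-0.7,0]],"yaw":[0,0,0],"gripper":[255,255,255]}' 12;python3 -m creep '{"translation":[[0.7,-0.1,0],[1.5,-0.3,0],[2,-0.4,0]],"yaw":[0,0,0],"gripper":[255,255,255]}' 12
```

```text
time_s: 32.03
ee_pos: [0.5168, 0.2901, -0.001]
eef_rot: [3.141, 0.009, -0.185]
force: [-0.1, 0.2, 0.6]
grip_width: 0.0003
time_s: 32.45
ee_pos: [0.5444, 0.2851, -0.001]
eef_rot: [3.141, 0.009, -0.186]
force: [-1.1, -0.2, 0.9]
grip_width: 0.0004
time_s: 32.7
ee_pos: [0.5484, 0.2844, -0.0011]
eef_rot: [3.141, 0.009, -0.186]
force: [-1.1, 0.2, -0.6]
grip_width: 0.0006
time_s: 32.95
ee_pos: [0.549, 0.2843, -0.0011]
eef_rot: [3.14, 0.012, -0.185]
force: [-12.8, 2.2, 7.4]
grip_width: 0.0006
```

```bash
python3 -m creep '{"translation":[[0.7,-0.1,0],[1,-0.2,0],[1,-0.2,0]],"yaw":[0,0,0],"gripper":[255,255,255]}' 12;python3 -c "
from h import *
level(43,lo=-200)"
```

```text
time_s: 33.2
ee_pos: [0.5488, 0.2843, -0.0011]
eef_rot: [3.14, 0.014, -0.185]
force: [-8.1, 1.5, 4.9]
grip_width: 0.0007
ee [548.8 284.3  -1.1] rack [-107.7   43.1]
side [(-193, None), (-178, None), (-163, None), (-148, None), (-133, None), (-118, None), (-103, None), (-88, None), (-73, None)]
top [(-193, None), (-178, None), (-163, None), (-148, None), (-133, None), (-118, None), (-103, None), (-88, 21.8), (-73, 22.0)]
```

Palette 2 is home at the same stop position, -107.7. Now the third one.

```bash
python3 -m creep '{"translation":[[-5,1,0],[-25,5,0],[-50,9,20],[-75,0,50],[-95,-10,80]],"yaw":[0,0,0,0,0],"gripper":[255,255,120,0,0]}' 12; python3 -m creep '{"translation":[[0,-20,30],[0,-50,50],[0,-88,50],[0,-126,50],[0,-164,50]],"yaw":[0.05,0.15,0.25,0.35,0.45],"gripper":[0,0,0,0,0]}' 12;python3 -m creep '{"translation":[[4,-38,0],[8,-76,0],[12,-114,0],[16,-152,0],[20,-165,0]],"yaw":[0.1,0.2,0.3,0.4,0.45],"gripper":[0,0,0,0,0]}' 12;python3 -c "
from h import *
nxt()"
```

```text
time_s: 33.72
ee_pos: [0.4515, 0.2743, 0.0789]
eef_rot: [3.139, 0.016, -0.184]
force: [0.9, 0.6, 1.1]
grip_width: 0.0172
time_s: 34.13
ee_pos: [0.4511, 0.1089, 0.1294]
eef_rot: [3.138, 0.014, 0.272]
force: [1.1, -0.2, -0.4]
grip_width: 0.0503
time_s: 34.55
ee_pos: [0.471, -0.0598, 0.1296]
eef_rot: [3.137, 0.014, 0.725]
force: [-0.4, 0.5, -0.6]
grip_width: 0.0837
ee [471.6 -60.  129.6] yaw 0.726
mid [ 512.5 -324.4] yaw 0.973 grasp [ 491.1 -355.8] shift [  19.5 -295.8] turn 0.247
```

```bash
python3 -m creep '{"translation":[[2,-38,0],[5,-76,0],[8,-114,0],[10,-152,-5],[13,-190,-15]],"yaw":[0.06,0.12,0.18,0.247,0.247],"gripper":[0,0,0,0,0]}' 12;python3 -m creep '{"translation":[[3,-38,-15],[5,-76,-35],[7,-105,-55],[7,-105,-65]],"yaw":[0,0,0,0],"gripper":[0,0,0,0]}' 12;python3 -c "
from h import *
nxt()"
```

```text
time_s: 35.02
ee_pos: [0.485, -0.2515, 0.1155]
eef_rot: [3.134, 0.014, 0.977]
force: [1.1, -0.1, 0.6]
grip_width: 0.0939
time_s: 35.35
ee_pos: [0.491, -0.3599, 0.0477]
eef_rot: [3.135, 0.014, 0.972]
force: [-0.6, 1.2, -0.1]
grip_width: 0.0939
ee [ 490.5 -357.    46.4] yaw 0.973
```

```bash
python3 -m creep '{"translation":[[0.5,1,-15],[0.5,1,-32],[0.5,1,-48],[0.5,1,-57],[0.5,1,-60.5]],"yaw":[0,0,0,0,0],"gripper":[0,0,0,0,0]}' 12; python3 -m creep '{"translation":[[0,0,0],[0,0,0],[0,0,0],[0,0,0],[0,0,0]],"yaw":[0,0,0,0,0],"gripper":[120,120,120,120,120]}' 12;python3 -m creep '{"translation":[[0,0,0],[0,0,0],[0,0,0],[0,0,0]],"yaw":[0,0,0,0],"gripper":[120,120,120,120]}' 15;python3 -m creep '{"translation":[[0,0,1],[0,0,4],[0,0,9],[0,0,16],[0,0,24]],"yaw":[0,0,0,0,0],"gripper":[120,120,120,120,120]}' 15;python3 -m creep '{"translation":[[0,0,9],[0,0,18],[0,0,27],[0,0,34],[0,0,40]],"yaw":[0,0,0,0,0],"gripper":[120,120,120,120,120]}' 15
```

```text
time_s: 35.82
ee_pos: [0.491, -0.3545, -0.0148]
eef_rot: [3.14, 0.013, 0.974]
force: [0.2, 0.4, -0.1]
grip_width: 0.0939
time_s: 36.23
ee_pos: [0.4913, -0.3547, -0.0141]
eef_rot: [3.139, 0.013, 0.974]
force: [0.0, 1.4, 3.8]
grip_width: 0.0662
time_s: 36.57
ee_pos: [0.4913, -0.3548, -0.014]
eef_rot: [3.139, 0.013, 0.974]
force: [-1.3, 0.6, 1.0]
grip_width: 0.0657
time_s: 36.98
ee_pos: [0.4913, -0.3548, 0.0106]
eef_rot: [3.139, 0.013, 0.974]
force: [-0.6, 0.1, -0.3]
grip_width: 0.0658
time_s: 37.4
ee_pos: [0.4914, -0.3549, 0.0518]
eef_rot: [3.138, 0.013, 0.974]
force: [-0.2, -0.3, -0.6]
grip_width: 0.0661
```

```bash
python3 -m creep '{"translation":[[0,10,9],[-1,30,18],[-3,60,24],[-4,92,28],[-5,125,30]],"yaw":[-0.03,-0.09,-0.17,-0.25,-0.33],"gripper":[120,120,120,120,120]}' 15; python3 -m creep '{"translation":[[-1,34,0],[-3,68,0],[-4,102,0],[-6,136,0],[-8,170,0]],"yaw":[-0.08,-0.16,-0.24,-0.32,-0.4],"gripper":[120,120,120,120,120]}' 15;python3 -m creep '{"translation":[[-1,34,0],[-3,68,0],[-4,102,0],[-6,136,0],[-8,170,0]],"yaw":[-0.07,-0.14,-0.21,-0.28,-0.35],"gripper":[120,120,120,120,120]}' 15;python3 -m creep '{"translation":[[-2,30,0],[-4,60,0],[-5,85,0],[-6,95,0],[-6,97,0]],"yaw":[-0.04,-0.07,-0.07,-0.07,-0.07],"gripper":[120,120,120,120,120]}' 15;python3 -c "
from h import *
level(-43);held(106,(-250,-60));print(world(-178,-43))"
```

```text
time_s: 37.82
ee_pos: [0.4862, -0.2289, 0.0825]
eef_rot: [3.137, 0.013, 0.639]
force: [0.8, 0.6, -1.1]
grip_width: 0.0653
time_s: 38.23
ee_pos: [0.4778, -0.0574, 0.0829]
eef_rot: [3.137, 0.013, 0.235]
force: [0.2, -0.1, -1.2]
grip_width: 0.0658
time_s: 38.65
ee_pos: [0.4694, 0.1143, 0.0833]
eef_rot: [3.137, 0.013, -0.119]
force: [0.5, 0.4, -1.0]
grip_width: 0.0657
time_s: 39.07
ee_pos: [0.4631, 0.2126, 0.0833]
eef_rot: [3.137, 0.013, -0.186]
force: [0.1, -0.8, -1.7]
grip_width: 0.0661
ee [463.1 212.6  83.3] rack [-179.  -43.]
side [(-238, 107.7), (-223, 107.0), (-208, 107.3), (-193, 105.1), (-178, None), (-163, 103.8), (-148, 104.5), (-133, 104.0), (-118, 105.2), (-103, 104.3), (-88, 106.5), (-73, 23.2)]
top [(-238, None), (-223, None), (-208, None), (-193, None), (-178, None), (-163, 107.3), (-148, None), (-133, 103.4), (-118, 104.0), (-103, 104.4), (-88, 107.0), (-73, 32.7)]
ee rack [-178.4  -44.7] z 83.2 yaw rel -0.005
top 386 x -161.8..-81.5 y -80.2..-15.7 zplane [ 2.20000e-02 -5.00000e-03  1.06009e+02]
side 867 x -232.6..-81.2 y -77.2..-7.9 zplane [-5.00000e-03 -2.00000e-02  1.05987e+02]
[464.04705973 212.41049878]
```

```bash
python3 -m creep '{"translation":[[0,0.5,-1],[0.3,1.5,-4],[0.3,1.7,-9],[0.3,1.7,-16],[0.3,1.7,-24]],"yaw":[0.004,0.004,0.004,0.004,0.004],"gripper":[120,120,120,120,120]}' 15; python3 -m creep '{"translation":[[0,0,-9],[0,0,-18],[0,0,-26],[0,0,-32],[0,0,-36]],"yaw":[0,0,0,0,0],"gripper":[120,120,120,120,120]}' 15; python3 -m creep '{"translation":[[0,0,-1],[0,0,-1],[0,0,-1]],"yaw":[0,0,0],"gripper":[120,120,120]}' 15; python3 -c "
from h import *
level(-43)"
```

```text
time_s: 39.68
ee_pos: [0.4639, 0.2117, 0.0586]
eef_rot: [3.137, 0.013, -0.186]
force: [-0.7, 0.4, -1.4]
grip_width: 0.0658
time_s: 40.1
ee_pos: [0.4636, 0.2116, 0.0215]
eef_rot: [3.137, 0.014, -0.186]
force: [0.3, -0.2, -0.9]
grip_width: 0.066
time_s: 40.35
ee_pos: [0.4637, 0.2117, 0.0207]
eef_rot: [3.137, 0.013, -0.186]
force: [-0.0, 0.8, -0.2]
grip_width: 0.0661
ee [463.7 211.7  20.7] rack [-178.2  -43.8]
side [(-238, 44.3), (-223, 44.6), (-208, 44.3), (-193, 42.1), (-178, None), (-163, 41.2), (-148, 41.2), (-133, 40.6), (-118, 42.5), (-103, 41.7), (-88, 44.5), (-73, 31.3)]
top [(-238, None), (-223, None), (-208, None), (-193, None), (-178, None), (-163, None), (-148, None), (-133, 42.2), (-118, 41.6), (-103, 41.5), (-88, 44.4), (-73, 25.3)]
```

```bash
python3 -m creep '{"translation":[[3,0.2,-0.3],[8,-0.8,-0.3],[13,-1.7,-0.3],[18,-2.6,-0.3],[23,-3.6,-0.3]],"yaw":[0.003,0.003,0.003,0.003,0.003],"gripper":[120,120,120,120,120]}' 15; python3 -m creep '{"translation":[[5,-0.9,0],[10,-1.9,0],[15,-2.8,0],[20,-3.7,0],[25,-4.6,0]],"yaw":[0,0,0,0,0],"gripper":[120,120,120,120,120]}' 15; python3 -c "
from h import *
level(-43)"
```

```text
time_s: 40.87
ee_pos: [0.4875, 0.2079, 0.0206]
eef_rot: [3.137, 0.013, -0.183]
force: [0.3, 0.4, -0.4]
grip_width: 0.0658
time_s: 41.28
ee_pos: [0.513, 0.2032, 0.0206]
eef_rot: [3.137, 0.013, -0.183]
force: [-0.3, -0.0, -1.3]
grip_width: 0.0656
ee [513.  203.2  20.6] rack [-128.2  -43.1]
side [(-238, None), (-223, None), (-208, None), (-193, None), (-178, 44.1), (-163, 44.2), (-148, 43.4), (-133, 42.0), (-118, None), (-103, 40.9), (-88, 40.2), (-73, 43.2)]
top [(-238, None), (-223, None), (-208, None), (-193, None), (-178, None), (-163, None), (-148, None), (-133, None), (-118, None), (-103, None), (-88, None), (-73, 42.6)]
```

```bash
python3 -m creep '{"translation":[[4,-0.7,0],[9,-1.7,0],[14,-2.6,0],[19,-3.5,0],[24,-4.5,0]],"yaw":[0,0,0,0,0],"gripper":[120,120,120,120,120]}' 15; python3 -m creep '{"translation":[[4,-0.8,0],[8,-1.6,0],[12,-2.3,0],[12.5,-2.4,-0.5],[12.5,-2.4,-2]],"yaw":[0,0,0,0,0],"gripper":[120,120,120,120,120]}' 15; python3 -m creep '{"translation":[[0,0,0],[0,0,0],[0,0,0],[0,0,0]],"yaw":[0,0,0,0],"gripper":[110,60,40,40]}' 12; python3 -m creep '{"translation":[[-10,1.8,0],[-25,4.6,0],[-40,7.3,0],[-60,11,0],[-80,14.6,0]],"yaw":[0,0,0,0,0],"gripper":[40,40,40,40,40]}' 12;python3 -m creep '{"translation":[[0,0,0],[0,0,0],[0,0,0],[0,0,0],[0,0,0]],"yaw":[0,0,0,0,0],"gripper":[255,255,255,255,255]}' 12;python3 -m creep '{"translation":[[0,0,0],[0,0,0],[0,0,0],[0,0,0],[0,0,0]],"yaw":[0,0,0,0,0],"gripper":[255,255,255,255,255]}' 12;python3 -c "
from h import *
level(-43,lo=-200)"
```

```text
time_s: 41.8
ee_pos: [0.5377, 0.1986, 0.0206]
eef_rot: [3.137, 0.013, -0.183]
force: [-0.6, -0.2, -1.3]
grip_width: 0.0658
time_s: 42.22
ee_pos: [0.5504, 0.1961, 0.0186]
eef_rot: [3.137, 0.012, -0.183]
force: [0.3, 0.5, -1.1]
grip_width: 0.0661
time_s: 42.55
ee_pos: [0.5504, 0.1962, 0.0188]
eef_rot: [3.137, 0.012, -0.183]
force: [-0.2, -0.5, 0.1]
grip_width: 0.0783
time_s: 42.97
ee_pos: [0.4697, 0.2109, 0.0188]
eef_rot: [3.137, 0.012, -0.183]
force: [-0.1, 0.3, -0.3]
grip_width: 0.0794
time_s: 43.38
ee_pos: [0.4703, 0.2107, 0.0188]
eef_rot: [3.138, 0.012, -0.184]
force: [0.7, 0.0, 0.4]
grip_width: 0.0493
time_s: 43.8
ee_pos: [0.4703, 0.2107, 0.0188]
eef_rot: [3.138, 0.012, -0.184]
force: [-0.0, 0.3, 0.1]
grip_width: 0.016
ee [470.3 210.7  18.8] rack [-171.5  -43.5]
side [(-193, None), (-178, 51.7), (-163, 51.9), (-148, 39.2), (-133, 38.9), (-118, 41.4), (-103, 38.8), (-88, 39.9), (-73, 39.3)]
top [(-193, None), (-178, None), (-163, None), (-148, None), (-133, 41.7), (-118, 41.2), (-103, 37.9), (-88, 39.0), (-73, 38.7)]
```

```bash
python3 -m creep '{"translation":[[5,-0.9,0],[12,-2.2,0],[18,-3.3,0],[24,-4.4,0],[30,-5.5,0]],"yaw":[0,0,0,0,0],"gripper":[255,255,255,255,255]}' 12; python3 -m creep '{"translation":[[6,-1,0],[12,-2,0],[18,-3.1,0],[23,-4,0],[27,-4.8,0]],"yaw":[0,0,0,0,0],"gripper":[255,255,255,255,255]}' 12;python3 -m creep '{"translation":[[1.5,-0.2,0],[3,-0.5,0],[4,-0.7,0]],"yaw":[0,0,0],"gripper":[255,255,255]}' 12;python3 -m creep '{"translation":[[0.7,-0.1,0],[1.5,-0.3,0],[2,-0.4,0]],"yaw":[0,0,0],"gripper":[255,255,255]}' 12;python3 -m creep '{"translation":[[0.7,-0.1,0],[1,-0.2,0],[1,-0.2,0]],"yaw":[0,0,0],"gripper":[255,255,255]}' 12;
```

```text
time_s: 44.32
ee_pos: [0.5011, 0.205, 0.0187]
eef_rot: [3.138, 0.012, -0.184]
force: [-0.7, 0.0, -0.3]
grip_width: 0.0008
time_s: 44.73
ee_pos: [0.5286, 0.2001, 0.0187]
eef_rot: [3.138, 0.012, -0.184]
force: [0.0, -1.0, -0.2]
grip_width: 0.0003
time_s: 44.98
ee_pos: [0.5327, 0.1994, 0.0187]
eef_rot: [3.138, 0.012, -0.184]
force: [-0.5, -0.0, 0.8]
grip_width: 0.0005
time_s: 45.23
ee_pos: [0.5332, 0.1993, 0.0186]
eef_rot: [3.137, 0.015, -0.184]
force: [-12.9, 1.8, 7.8]
grip_width: 0.0005
time_s: 45.48
ee_pos: [0.5331, 0.1993, 0.0186]
eef_rot: [3.136, 0.018, -0.184]
force: [-9.0, 0.7, 5.6]
grip_width: 0.0005
```

All three stopped at the same depth. I retreat and look for any remaining palette, including one the arm may have hidden.

```bash
python3 -m creep '{"translation":[[-5,1,0],[-25,5,0],[-50,9,20],[-75,15,50],[-110,25,80]],"yaw":[0,0,0,0,0],"gripper":[255,255,180,140,120]}' 12; python3 -m creep '{"translation":[[-20,20,20],[-30,50,40],[-30,80,50],[-30,80,50]],"yaw":[0,0,0,0],"gripper":[100,80,60,60]}' 12; python3 -c "
from h import *
a=nxt();b=cam('side')
im=np.hstack([a['pixels'][20:384,60:420],b['pixels'][20:384,90:450]])[:,:,::-1]
cv2.imwrite('pics/f1.png',cv2.resize(im,None,fx=1.11,fy=1.11,interpolation=cv2.INTER_CUBIC))
"
```

```text
time_s: 45.9
ee_pos: [0.4262, 0.2229, 0.0958]
eef_rot: [3.136, 0.018, -0.185]
force: [0.4, 0.4, 0.9]
grip_width: 0.0169
time_s: 46.23
ee_pos: [0.3962, 0.307, 0.1487]
eef_rot: [3.14, 0.014, -0.182]
force: [0.3, 0.3, -0.2]
grip_width: 0.0435
ee [396.  304.9 146.9] yaw -0.182
```

View pics/f1.png

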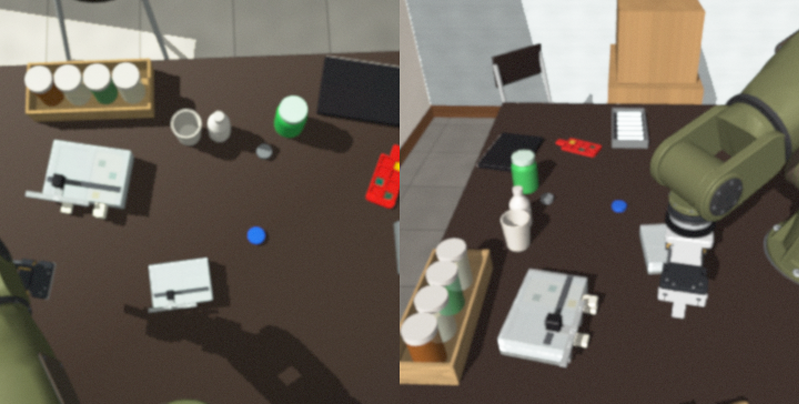

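The table is clear of white palettes. Tabs stick out of the rack at (66,208) and (98,210), and the bystanders are untouched. Now the keeper.

```bash
python3 -m creep '{"translation":[[35,-4,0],[70,-8,0],[105,-12,-10],[140,-16,-20],[175,-20,-30]],"yaw":[0,0,0,0,0],"gripper":[50,50,50,50,50]}' 12; python3 -m creep '{"translation":[[30,-2,-5],[51,-4,-10],[51,-4,-20],[51,-4,-20]],"yaw":[0,0,0,0],"gripper":[50,50,50,50]}' 12
```

```text
time_s: 46.75
ee_pos: [0.5724, 0.2816, 0.1145]
eef_rot: [3.136, 0.018, -0.184]
force: [-0.1, 0.5, 0.8]
grip_width: 0.0757
time_s: 47.08
ee_pos: [0.6227, 0.2756, 0.0908]
eef_rot: [3.133, 0.022, -0.186]
force: [-0.0, 0.2, -0.4]
grip_width: 0.0752
```

```bash
python3 -m creep '{"translation":[[-0.5,5,-10],[-0.5,5.7,-22],[-0.5,5.7,-33],[-0.5,5.7,-40],[-0.5,5.7,-40]],"yaw":[0.003,0.003,0.003,0.003,0.003],"gripper":[50,50,50,50,50]}' 12; python3 -m creep '{"translation":[[0,0,0],[0,0,0],[0,0,0],[0,0,0],[0,0,0]],"yaw":[0,0,0,0,0],"gripper":[255,255,255,255,255]}' 12; python3 -m creep '{"translation":[[0,0,0],[0,0,0],[0,0,0],[0,0,0]],"yaw":[0,0,0,0],"gripper":[255,255,255,255]}' 12
```

```text
time_s: 47.5
ee_pos: [0.621, 0.2812, 0.0487]
eef_rot: [3.132, 0.024, -0.182]
force: [-0.5, 0.3, 0.5]
grip_width: 0.0758
time_s: 47.92
ee_pos: [0.6212, 0.2813, 0.0492]
eef_rot: [3.132, 0.024, -0.183]
force: [0.2, -0.1, -0.7]
grip_width: 0.0454
time_s: 48.25
ee_pos: [0.6212, 0.2812, 0.0493]
eef_rot: [3.132, 0.024, -0.183]
force: [-1.0, -1.7, 1.0]
grip_width: 0.0238
```

Gripped at 24 mm. I slide 20 mm towards rack -y.

```bash
python3 -m creep '{"translation":[[-0.7,-4,0],[-1.6,-9,0],[-2.5,-14,0],[-3.3,-18,0],[-3.7,-20,0]],"yaw":[0,0,0,0,0],"gripper":[255,255,255,255,255]}' 12; python3 -m creep '{"translation":[[-0.1,-0.5,0],[-0.2,-1,0],[-0.2,-1,0]],"yaw":[0,0,0],"gripper":[255,255,255]}' 12
```

```text
time_s: 48.67
ee_pos: [0.6176, 0.2613, 0.0493]
eef_rot: [3.134, 0.023, -0.183]
force: [4.4, 15.1, -7.1]
grip_width: 0.0238
time_s: 48.92
ee_pos: [0.6176, 0.2614, 0.0493]
eef_rot: [3.136, 0.022, -0.183]
force: [4.3, 10.5, -3.4]
grip_width: 0.024
```

```bash
python3 -m creep '{"translation":[[0,0,0],[0,0,0],[0,0,0],[0,0,20],[0,0,50]],"yaw":[0,0,0,0,0],"gripper":[120,100,60,60,60]}' 12; python3 -m creep '{"translation":[[-35,5,15],[-70,10,30],[-105,20,40],[-140,30,50],[-175,40,60]],"yaw":[0,0,0,0,0],"gripper":[60,60,60,60,60]}' 12;python3 -m creep '{"translation":[[-35,5,0],[-50,30,0],[-50,30,0]],"yaw":[0,0,0],"gripper":[60,60,60]}' 12; python3 -c "
from h import *
a=nxt();b=cam('side');rack(a);rack(b)
# tab ends in rack frame
for n,c in(('top',a),('side',b)):
    P=cloud(c)*1000;r=torack(P);p=c['pixels'].astype(int)
    for y,z in((-43,42),(43,22),(-43,22)):
        m=(p.min(2)>110)&(abs(r[...,1]-y)<10)&(r[...,0]<-80)&(r[...,0]>-150)&(abs(P[...,2]-z)<8)
        if m.sum(): w=torack(ray(c,np.argwhere(m)[:,::-1],z/1000)*1000);print(n,y,z,m.sum(),np.percentile(w[:,0],[2,50]).round(1),np.median(P[m][:,2]).round(1))
A=cv2.resize(a['pixels'][130:230,80:200],None,fx=3.3,fy=3.3,interpolation=2);B=cv2.resize(b['pixels'][230:350,165:309],None,fx=2.75,fy=2.75,interpolation=2)
cv2.imwrite('pics/f2.png',np.hstack([A,B])[:,:,::-1])
"
```

```text
time_s: 49.33
ee_pos: [0.6161, 0.2604, 0.0969]
eef_rot: [3.133, 0.027, -0.183]
force: [0.6, 1.0, 0.8]
grip_width: 0.0538
time_s: 49.75
ee_pos: [0.4395, 0.3001, 0.1574]
eef_rot: [3.133, 0.027, -0.184]
force: [0.4, 0.5, 1.3]
grip_width: 0.0718
time_s: 50.0
ee_pos: [0.3869, 0.3322, 0.1582]
eef_rot: [3.134, 0.027, -0.181]
force: [0.9, 0.3, -0.7]
grip_width: 0.072
ee [388.4 331.1 157.9] yaw -0.181
rack ((637.5645141601562, 221.17434692382812), (187.85679626464844, 149.81739807128906), 79.66963958740234) 
 [[547.0, 142.1999969482422], [694.4000244140625, 115.30000305175781], [728.0999755859375, 300.1000061035156], [580.7000122070312, 327.0]] 
block ((615.4397583007812, 257.4900207519531), (25.051836013793945, 26.12835693359375), 77.27564239501953) 93
rack ((641.6964111328125, 227.8255615234375), (191.96253967285156, 145.5608367919922), 79.45010375976562) 
 [[552.5999755859375, 146.8000030517578], [695.7000122070312, 120.0999984741211], [730.7999877929688, 308.8999938964844], [587.7000122070312, 335.5]] 
block ((617.767822265625, 267.8957214355469), (25.59009552001953, 29.709300994873047), 4.8930277824401855) 121
top -43 42 52 [-98.2 -89.2] 41.1
top 43 22 40 [-98.2 -89.6] 20.6
top -43 22 6 [-98.4 -97.5] 20.7
side -43 42 50 [-98.3 -89.7] 42.2
side 43 22 66 [-98.2 -89.7] 22.3
side -43 22 26 [-98.3 -93.4] 21.7
```

View pics/f2.png

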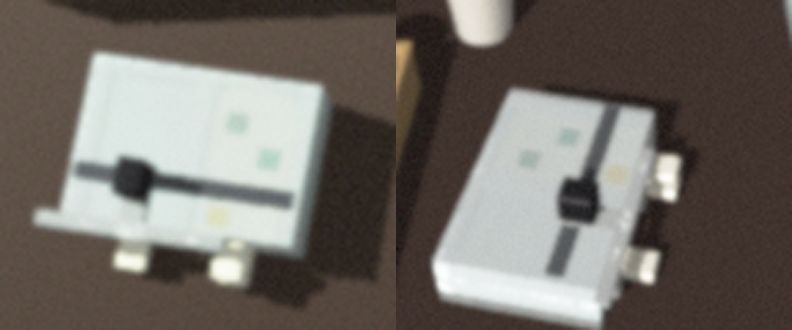

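Both views put all three tab ends at rack x = -98.2, level. The keeper block is back at its shut position, (133,178) and (578,200) in the picture. Handing in.

```bash
python3 -c "
from h import *
print(ctrl.hand_in())"
```

```text
the job is handed in; nothing more can be done
None
```

I opened the keeper and put all three white palettes on the table into the rack, rounded end first and wells up, then slid the keeper shut. They are in slots 1, 2 and 3. I handed the job in at about 50 s.

**Last checks**
- Both cameras put all three tab ends at rack x about -98.2, against -98 for fully home, and level.
- Each push ended against the back stop with a force of up to about 15 N.
- The keeper travelled about 20 mm back to its stop, with about 15 N at the end. Its block then measured about 2.5 mm beyond where it stood at the start, which I took as measurement noise.
- No white palette was left on the table, and the jar, bottle and cup looked unmoved. I never moved the red palette or the small rack.

**What went wrong on the way**
- **Height reading:** the reported tool height was about 34 mm lower than the true one, so the first keeper grasp closed above the block. I calibrated it by touching the fingertips gently on free table, with up to about 20 N on the wrist.
- **First palette not level:** it slipped nose-up by about 12 to 15° in the grip during a fast descent. I set it down slowly on the table to level it, gripped it again at 15 N and lowered the others more slowly. This broke the keep-level rule briefly and may count against the job.

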